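# Box the clay rabbits for the kiln

## Robot

A 6-joint arm with a two-finger parallel gripper is mounted at the origin on the work surface. World frame = base frame: x ahead of the robot, y to its left, z up, the work surface at z = 0. Lengths are in m, angles in degrees, forces in N, time in s.
With the tool pointing down it reaches from about 0.35 to 0.875 m from the base axis. Payload 4.2 kg.
Tool frame: the origin (TCP) lies midway between the tips of the shut fingers; the grasp point (between the pads) lies 19 mm behind it; z points along the fingers, y is the line along which they close (so a half turn about z gives the same grasp; the last joint's range is limited). The gripper opens to 87 mm and grips with 3 to 60 N. Pads are 19 mm wide; open, the fingers measure 117 mm over their backs; the gripper's body (75 mm by 190 mm) begins 51 mm behind the grasp point.
Start: joints at [85.806, 22.042, 0.453, 0, -68.411, -14.817], TCP at [0.204, 0.591, 0.223] pointing down, gripper open.
Joint ranges: [-179.83, 179.83], [-69.29, 118.12], [-61.27, 80.66], [-181.25, 117.63], [-171.15, -9.14], [-177.46, 177.46]. Speed limits (degrees/s): [159.86, 159.86, 180, 180, 180, 180].

## Interface

Orientations are given as a 3x3 rotation matrix whose columns are the frame's x, y, z axes.
In Python, from station import * gives the robot as it stands.
- The arm moves only by the tool move_arm, never from a script. Its argument "targets" is text: rows parted by semicolons, each of 4 numbers parted by spaces: the shift along the world's x, y, z in units of 25 mm (1.0 is 25 mm), then the turn about the world's z in units of 5 degrees (1.0 is 5 degrees). In form: tx ty tz spin; .... A call has 1 to 10 rows; each row shifts and turns the commanded pose from where the row before left it; what a row does not reach is not made up. A row lasts 1/12 s, in which the tool goes at most 41.7 mm and 7.16 degrees, less where a joint would pass 70% of its speed; a pose out of reach is approached as far as the arm can. A call is refused whole if a number of a shift passes 1 or a number of a turn 1, either way. A call with a gripper value outside its range is refused whole. "gripper" is the finger opening in mm, from 0 to 87, set as the call begins (left out, the last holds). The fingers move at their own pace and stop on an object; the grip force is fixed at half the most. Time passes only in rows, so rows that do not move let the fingers close. It gives the time, the measured TCP pose, the force, the opening and the grip force at its end, in the units of the state.
- sense(): the state, without advancing time (a new reading comes with each control period).
- capture(name): name is "scene" or "top" or "wrist"; returns a dict with "image" (400x640x3 uint8, blue, green, red), "fx", "fy", "cx", "cy" (pixels), "D" ([k1, k2, p1, p2, k3] as OpenCV has them; the pictures are not rectified), "world_from_camera" (4x4, takes a point from camera to world coordinates); the wrist camera has in their place "hand_eye" (4x4, takes a point from camera to tool coordinates, whose origin is the TCP and whose axes are the flange's). Camera axes: x right, y up, looking along -z (the intrinsics and any distortion apply to the point x, -y, -z); pixel columns grow to the right and rows downward; lengths in m; the calibration is good to about 2 mm. A picture is of the moment at which its call begins: read the wrist's pose just before it. There is no depth.
- finish_job(): hands the job in; it is judged then, once.
The state is a dict: "time_s": time; "joints": joint angles; "joint_velocities": joint speeds; "effort": joint torques, N m; "tcp_pos": TCP position; "ee_rot": TCP orientation; "wrist_force": force on the tool from outside, world axes, zero at the start; "moment": the same for the moment, N m; "gripper_width": opening from 0.0 (shut) to 1.0 (fully open); "gripper_force": force on a finger pad.
Only numpy, scipy, OpenCV 4.12 (cv2) and the standard library are available. Lean on these libraries where they do the work, as an engineer would, in place of code of your own. Each camera call takes 0.05 s, during which the arm holds its last target. There are 200 camera calls.

## Task

Get the terracotta clay rabbits on the grey mat ready to be carried to the kiln: take the blue lid of the white ware box by its wooden grip and tip it well up (20 degrees or more) with its back edge still resting on the rim, then lift it off and lean it, grip uppermost and its back edge down on the dark wooden base, against the rail of the lid rest. Then stand every rabbit upright on the floor of the box, and when all are in swing the steel keeper bar across the open box until it snaps fully home. Leave the other things on the bench where they are.

Things in the scene. Friction and masses are not known exactly. Their poses are not given: they have to be found in the camera images.
- ware_box: White open box fixed to the bench, 202 (x) x 192 (y) x 88 mm high, walls and floor 6 mm. Origin: centre of its underside; z up, x towards its back, away from the robot. At its +y side the keeper's hinge post (y 101 to 123 mm, 120 mm high), at its -y side the catch post (y -96 to -118, 113 high). Holds four rabbits, two by two (84 mm apart in x, 90 in y).
- box_back_rim (a point): Middle of the top of the box's back (+x) wall: at (101, 0, 88) mm in the box's frame.
- lid: Loose blue lid, 0.12 to 0.22 kg: plate 210 (x) x 190 (y) x 6 mm on the box's rim; two cleats under it (8 mm deep, along x, 83 mm either side of the middle) fit inside the box with 5 mm play. Origin: centre of the plate's underside, z up, x to its back edge. A wooden grip blade 14 mm thick (y), z -4 to 34 mm, juts 60 mm forward of the front edge (x -165 to -105), clear of the box.
- lid_grip (a point): Middle of the lid's wooden grip blade: at (-142, 0, 16) mm in the lid's frame. Its flat sides face +-y.
- lid_back (a point): Middle of the lower edge of the lid's back end: at (105, 0, 0) mm in the lid's frame.
- lid_rest: Fixed rest left or right of the box: dark wood base 130 (x) x 170 (y) x 10 mm, stop lip 14 mm over it at x 50 to 60 mm, steel rail (radius 8, 124 long in y) on posts at x -40, centre 130 mm up. Origin under the base's centre; x away from the robot. The lid's back edge stands on the base at x about 33 mm, underside on the rail, grip up on the robot's side: slope 62 degrees, grip 0.235 m up.
- mat: Grey plastic mat fixed to the bench, 220 x 220 x 3 mm, on which the rabbits stand at the start. Origin: centre of its underside.
- keeper (a joint): Angle of the steel keeper bar about its upright hinge, rad: 0 = shut, along -y across the middle of the box; grows as it swings to +x and outwards (2.2 at most). Starts at 1.7 to 1.95. Light friction (0.06 N m) holds it anywhere; over the last 5 degrees a spring ball must be overcome (about 5 N at the knob), then it snaps to 0.
- keeper_hinge (a point): On the hinge axis of the keeper bar, at the bar's underside: at (0, 112, 104) mm in the box's frame. The bar is 16 mm wide, 10 mm thick, and ends 226 mm from the axis.
- keeper_knob (a point): Red upright knob on the keeper bar, 20 mm in diameter, 44 mm high over the bar's top (which is 114 mm above the bench), 105 mm from the hinge axis. This point is on the knob's axis, 22 mm above the bar's top (136 mm above the bench).
- rabbit1: Terracotta clay rabbit, 79 mm high with its ears, about 0.13 kg: foot disc 52 mm in diameter and 10 mm high, then a round upright body 44 mm in diameter up to 50 mm, then head (36 mm) and two short ears. Origin: centre of its underside; z up when it stands. Three or four rabbits are there; absent ones give None.
- rabbit2: Terracotta clay rabbit, 79 mm high with its ears, about 0.13 kg: foot disc 52 mm in diameter and 10 mm high, then a round upright body 44 mm in diameter up to 50 mm, then head (36 mm) and two short ears. Origin: centre of its underside; z up when it stands. Three or four rabbits are there; absent ones give None.
- rabbit3: Terracotta clay rabbit, 79 mm high with its ears, about 0.13 kg: foot disc 52 mm in diameter and 10 mm high, then a round upright body 44 mm in diameter up to 50 mm, then head (36 mm) and two short ears. Origin: centre of its underside; z up when it stands. Three or four rabbits are there; absent ones give None.
- rabbit4: Terracotta clay rabbit, 79 mm high with its ears, about 0.13 kg: foot disc 52 mm in diameter and 10 mm high, then a round upright body 44 mm in diameter up to 50 mm, then head (36 mm) and two short ears. Origin: centre of its underside; z up when it stands. Three or four rabbits are there; absent ones give None.
- glaze_jar: Bystander: small amber jar, 44 mm in diameter, 50 mm high, between box and robot. Origin under its centre.
- slip_cup: Bystander: white cup, 52 mm in diameter, 45 mm high, between box and robot. Origin under its centre.
- bowl: Bystander: blue bowl, 100 mm in diameter, 45 mm high. Origin under its centre.
- white_bottle: Bystander: white bottle, 50 mm in diameter, 120 mm high. Origin under its centre.
- model_tool: Bystander: modelling spatula, 150 mm long, lying on the bench.
- green_can: Bystander: green can, 48 mm in diameter, 60 mm high. Origin under its centre.
Mind the look-alikes: they are no part of the job. Leave any turquoise or yellow look-alike of the rabbit2 alone.

How it is judged (in metres and radians):
On the way, in this order (a step that is already met when the one before it is completed fails the run):
1. the lid is tipped up 15 degrees or more with its back edge still on the box's back rim (angle between lid's own z axis and vertical above 0.26 rad and distance between lid_back and box_back_rim below 0.025 m), for 0.1 s.
2. the lid leans, released, against the rail of the lid rest (x of lid_back in the frame of lid_rest between -0.02 and 0.06 m and y of lid_back in the frame of lid_rest between -0.05 and 0.05 m and height (world z) of lid_back below 0.04 m and height (world z) of lid_grip between 0.16 and 0.255 m and x of lid_grip in the frame of lid_rest below -0.03 m and contact force between lid and lid_rest above 0.1 N and contact force between lid and the fingers below 0.1 N and linear speed of lid below 0.03 m/s), for 0.3 s.
3. every rabbit stands upright in the box (x of rabbit1 in the frame of ware_box between -0.095 and 0.095 m and y of rabbit1 in the frame of ware_box between -0.09 and 0.09 m and z of each of rabbit1, rabbit2, rabbit3, rabbit4 in the frame of ware_box below 0.015 m and angle between each of rabbit1, rabbit2, rabbit3, rabbit4's own z axis and vertical below 0.2 rad and linear speed of each of rabbit1, rabbit2, rabbit3, rabbit4 below 0.05 m/s and contact force between each of rabbit1, rabbit2, rabbit3, rabbit4 and the fingers below 0.1 N and x of rabbit2 in the frame of ware_box between -0.095 and 0.095 m and y of rabbit2 in the frame of ware_box between -0.09 and 0.09 m and x of rabbit3 in the frame of ware_box between -0.095 and 0.095 m and y of rabbit3 in the frame of ware_box between -0.09 and 0.09 m and x of rabbit4 in the frame of ware_box between -0.095 and 0.095 m and y of rabbit4 in the frame of ware_box between -0.09 and 0.09 m), for 0.2 s.
4. the keeper bar is snapped shut (value of joint keeper below 0.035 rad), for 0.2 s.
At the end, for the whole second after the job is handed in: The lid leans, released, on the lid rest: back edge on the base (within 50 mm of its middle), grip 160 to 255 mm high on the rail side; every rabbit stands (within 0.2 rad) on the box floor, released and at rest; the keeper is within 0.035 rad of shut (all of step 2 and all of step 3 and value of joint keeper below 0.035 rad); the robot touches nothing.
It fails at once if a bystander is shoved more than 40 mm (distance of any of glaze_jar, slip_cup, bowl, white_bottle, model_tool, green_can from where it was at the start of the episode above 0.04 m).
Of rabbit1, rabbit2, rabbit3, rabbit4 only 3 to 4 are there at a start; the rules pass over those that are not, and their reading is None.
At some moment in a run one of rabbit1, rabbit2, rabbit3, rabbit4 may be knocked a few centimetres aside while the robot is not near it.
It also fails if it takes over 208 s, if anything falls off the work surface, if the arm or the gripper's body presses on something with over 40 N, if the wrist force passes 120 N, or if a joint passes its speed limit or range.

## Working session

There is one attempt and no reset: what is moved stays moved. The work goes in short steps, Python scripts to look and compute and a tool call to move; the robot and the scene stay as the last step left them, time stands still between calls to the robot, and variables do not carry over. Pictures are saved under pics/ and viewed, at most 14 in all, crops included, and the job is handed in when it is done.

Besides the shell and the picture viewer there is one more tool, called after "Emit:" as name(argument=value, ...) on one line, values as JSON. move_arm: Moves the arm, as the interface text tells. Its arguments: {"type":"object","properties":{"targets":{"type":"string"},"gripper":{"type":"number"}},"required":["targets"]}

```bash
ls; mkdir -p pics; python3 - <<'E'
from station import *
import cv2,json
for n in("top","scene"):
    c=capture(n); cv2.imwrite(f"pics/{n}0.png",c["image"]); print(n,c["fx"],c["fy"],c["cx"],c["cy"],c["D"]); print(c["world_from_camera"])
s=sense(); print(s)
E
```

```text
pics
top 384.77865843297377 384.77865843297377 312.3607519949504 199.4903091102846 [-0.01369371  0.          0.          0.          0.        ]
[[-2.09980179e-02  9.97018277e-01 -7.42538753e-02  4.59906088e-01]
 [-9.99778906e-01 -2.10221261e-02  4.56965747e-04 -9.12809904e-02]
 [-1.10537113e-03  7.42470536e-02  9.97239266e-01  1.31693309e+00]
 [ 0.00000000e+00  0.00000000e+00  0.00000000e+00  1.00000000e+00]]
scene 506.1986380382479 506.1986380382479 320.7855883528494 197.11875783880606 [-0.08056559  0.          0.          0.          0.        ]
[[ 0.12867657 -0.71842877  0.68359523  1.48148263]
 [ 0.99164699  0.09937857 -0.08222016 -0.20291606]
 [-0.00886539  0.68846496  0.72521542  1.09428766]
 [ 0.          0.          0.          1.        ]]
{'time_s': 0.1, 'joints': array([ 8.58063926e+01,  2.20870965e+01,  3.88869403e-01, -2.54314268e-02,
       -6.84104839e+01, -1.48144473e+01]), 'joint_velocities': array([ 0.03668921, -0.12651178,  0.19043319,  0.03073541,  0.08346853,
       -0.03171811]), 'effort': array([-1.93455157e-04, -3.91688025e+01,  1.87938255e+01,  4.23190042e+00,
        1.35405376e-02, -6.59485795e-05]), 'tcp_pos': array([0.20339393, 0.59042367, 0.22156949]), 'ee_rot': array([[ 9.45419487e-01, -3.25855321e-01, -5.50363361e-04],
       [-3.25855775e-01, -9.45417657e-01, -1.86206918e-03],
       [ 8.64419109e-05,  1.93977557e-03, -9.99998115e-01]]), 'wrist_force': array([-0.40477758,  0.27419209,  0.24975881]), 'moment': array([-0.02164896, -0.0689358 , -0.00157061]), 'gripper_force': 0.0, 'gripper_width': 1.005754329414283}
```

View pics/top0.png

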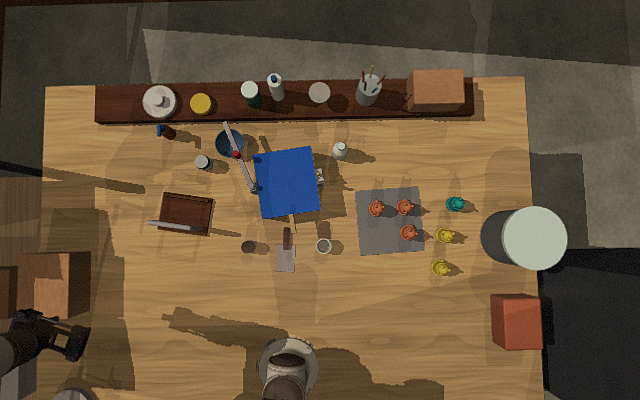

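View pics/scene0.png

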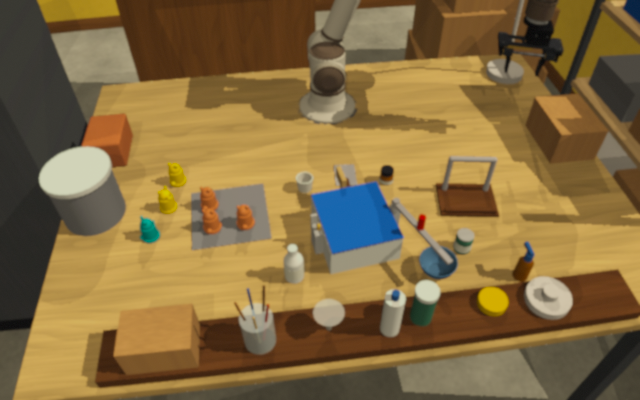

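Candidates (top view): terracotta rabbits on the mat at (377,208), (404,207) and (408,232). Look-alikes to leave alone: turquoise (455,204), yellow (446,235) and (440,268). So there are three rabbits. The lid is at (287,183), grip (287,238), keeper knob (236,154) and rest (187,214). Next, enlarged crops.

```bash
cat > h.py <<'E'
from station import *
import numpy as np, cv2
def ray(c,uv,W=None):
    K=np.array([[c["fx"],0,c["cx"]],[0,c["fy"],c["cy"]],[0,0,1]])
    p=cv2.undistortPoints(np.array(uv,float).reshape(-1,1,2),K,np.array(c["D"],float)).reshape(-1,2)
    d=np.c_[p[:,0],-p[:,1],-np.ones(len(p))]
    W=c["world_from_camera"] if W is None else W
    return W[:3,3],d@W[:3,:3].T
def at(c,uv,z,W=None):
    o,d=ray(c,uv,W); z=np.broadcast_to(z,len(d)); return o+d*((z-o[2])/d[:,2])[:,None]
def pix(c,X,W=None):
    W=c["world_from_camera"] if W is None else W
    p=(np.atleast_2d(X)-W[:3,3])@W[:3,:3]; p=p*[1,-1,-1]
    K=np.array([[c["fx"],0,c["cx"]],[0,c["fy"],c["cy"]],[0,0,1]])
    return cv2.projectPoints(p,np.zeros(3),np.zeros(3),K,np.array(c["D"],float))[0].reshape(-1,2)
def wristW(s,c):
    T=np.eye(4);T[:3,:3]=s["ee_rot"];T[:3,3]=s["tcp_pos"]; return T@c["hand_eye"]
E
python3 - <<'E'
import cv2
t=cv2.imread("pics/top0.png")
cv2.imwrite("pics/c1.png",cv2.resize(t[115:265,140:340],None,fx=4,fy=4,interpolation=cv2.INTER_CUBIC))
cv2.imwrite("pics/c2.png",cv2.resize(t[180:280,350:470],None,fx=6,fy=6,interpolation=cv2.INTER_CUBIC))
E
```

```text
(no output)
```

View pics/c1.png

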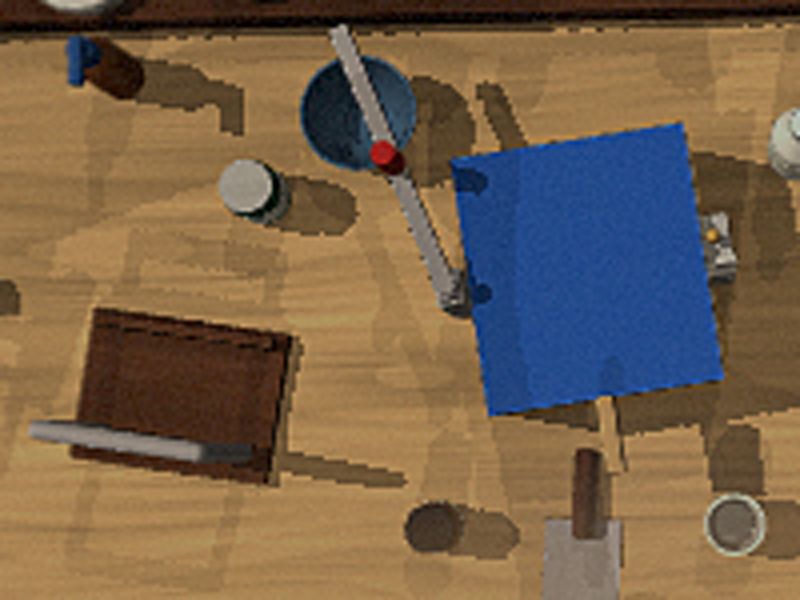

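View pics/c2.png

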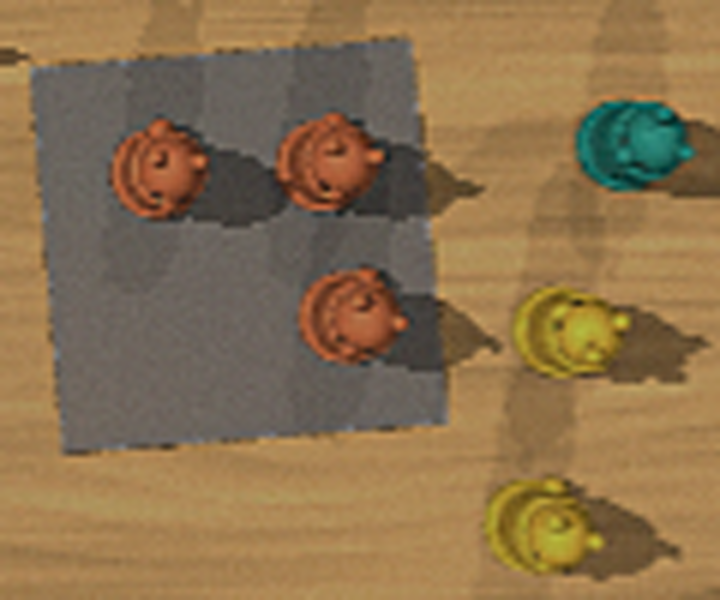

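The crop shows three terracotta rabbits on the mat. Their foot-disc centres are at crop (158,173), (324,167) and (345,317); the yellow and turquoise ones stand off the mat. Lid corners in crop 1 are (452,160), (683,124), (723,379) and (490,415).

```bash
cat > m.py <<'E'
from h import *
from scipy.optimize import least_squares
c=capture("top"); sc=capture("scene")
def fit(model,uv,x0):
    model=np.array(model)/1e3; uv=np.array(uv)
    def X(p):
        a=p[2];R=np.array([[np.cos(a),-np.sin(a),0],[np.sin(a),np.cos(a),0],[0,0,1]]);return model@R.T+[p[0],p[1],0]
    r=least_squares(lambda p:(pix(c,X(p))-uv).ravel(),x0); return r.x,np.abs(r.fun).max(),X
o=np.array([140,115]); 
f=lambda L:np.array(L)/4+o-.375
lid,e,_=fit([(105,95,94),(105,-95,94),(-105,-95,94),(-105,95,94)],f([(452,160),(683,124),(723,379),(490,415)]),[.5,0,0]); print("lid",lid[:2],np.degrees(lid[2]),e)
rest,e,_=fit([(60,85,24),(60,-85,24),(-65,-85,10),(-65,85,10)],f([(95,310),(298,336),(272,485),(72,460)]),[.4,.3,0]); print("rest",rest[:2],np.degrees(rest[2]),e)
print("knob", at(c,f([(383,153)]),.158)); print("hinge tip",at(c,f([(340,30),(455,292)]),.114))
print("objs(jar,cup,can,bottle,tool)",at(c,f([(433,527),(735,525),(250,188),(795,145)]),[.05,.045,.06,.12]))
g=lambda L:np.array(L)/6+[350,180]-.4
R=at(c,g([(158,173),(324,167),(345,317)]),.013); print("rab",R); print("lookalikes",at(c,g([(628,148),(562,333),(532,527)]),.01))
print("scene pix rabbits", pix(sc,R))
print("rest rail ends", [pix(sc,np.r_[rest[:2]+np.array([[np.cos(rest[2]),-np.sin(rest[2])],[np.sin(rest[2]),np.cos(rest[2])]])@[-.04,y],.13]) for y in(.062,-.062)])
p=lambda P,x,y,z:np.r_[P[:2]+np.array([[np.cos(P[2]),-np.sin(P[2])],[np.sin(P[2]),np.cos(P[2])]])@[x,y],z]
print("grip",p(lid,-.142,0,.104))
im=sc["image"].copy()
for q in [p(lid,a,b,.094) for a in(-.105,.105) for b in(-.095,.095)]+[p(lid,-.165,0,.12),p(rest,-.04,.062,.138),p(rest,-.04,-.062,.138),p(rest,.06,.085,.024),p(rest,.06,-.085,.024)]+[np.r_[r[:2],.05] for r in R]:
    u=np.round(pix(sc,q)[0]*4).astype(int); cv2.circle(im,tuple(u),6,(255,255,0),1,shift=2)
cv2.imwrite("pics/sc1.png",cv2.resize(im[130:290,170:510],None,fx=2.35,fy=2.35,interpolation=cv2.INTER_CUBIC))
E
python3 m.py
```

```text
lid [ 0.60950766 -0.00988257] 7.6981842426473435 0.4665760934216223
rest [0.51864359 0.3375471 ] -9.365601143776605 1.3221506656805389
knob [[0.69372533 0.14000716 0.158     ]]
hinge tip [[0.8026026  0.18257276 0.114     ]
 [0.59078155 0.09277825 0.114     ]]
objs(jar,cup,can,bottle,tool) [[ 0.4047743   0.12248764  0.05      ]
 [ 0.4010484  -0.12483794  0.045     ]
 [ 0.68664483  0.26976859  0.06      ]
 [ 0.70081032 -0.17696973  0.12      ]]
rab [[ 0.5220285  -0.30689168  0.013     ]
 [ 0.52343418 -0.40097169  0.013     ]
 [ 0.43865488 -0.40957435  0.013     ]]
lookalikes [[ 0.53070692 -0.57502018  0.01      ]
 [ 0.42694982 -0.53264078  0.01      ]
 [ 0.31894336 -0.51088193  0.01      ]]
scene pix rabbits [[244.21300084 220.22042339]
 [210.90901703 223.98488987]
 [208.5312669  202.49027586]]
rest rail ends [array([[490.71215913, 158.7066588 ]]), array([[447.39701982, 157.82420053]])]
grip [ 0.46878744 -0.02890415  0.104     ]
```

View pics/sc1.png

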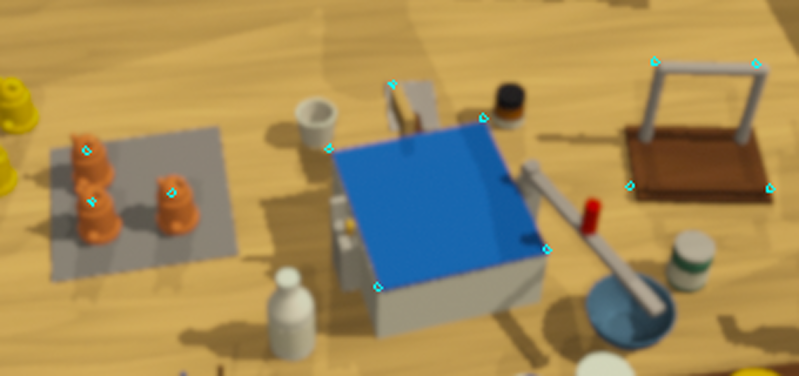

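Geometry is confirmed in both views; my overlay circles sit within about 3 mm. Grip is at (0.469,-0.029,0.104), lid yaw 7.7°. Now moving above the grip.

Emit:
move_arm(targets="0.4 -1 0 0.5;0.4 -1 0 0.5;0.4 -1 0 0.5;0.4 -1 0 0.5;0.4 -1 0 0.5;0.4 -1 0 0.5;0.4 -1 0 0.5;0.4 -1 0 0.5;0.4 -1 0 0.5;0.4 -1 0 0.5", gripper=87)

```text
time_s: 1.03
tcp_pos: [0.3037, 0.3395, 0.2225]
ee_rot: [[0.994, 0.107, -0.0], [0.107, -0.994, 0.0], [-0.0, -0.0, -1.0]]
wrist_force: [0.2, -0.2, -0.4]
gripper_width: 0.998
gripper_force: 0.0
```

Emit:
move_arm(targets="0.4 -1 0 0;0.4 -1 0 0;0.4 -1 0 0;0.4 -1 0 0;0.4 -1 0 0;0.4 -1 0 0;0.4 -1 0 0;0.4 -1 0 0;0.4 -1 0 0;0.4 -1 0 0")

```text
time_s: 1.87
tcp_pos: [0.4037, 0.0896, 0.2227]
ee_rot: [[0.995, 0.105, 0.0], [0.105, -0.995, 0.0], [0.0, -0.0, -1.0]]
wrist_force: [1.0, -0.2, -0.6]
gripper_width: 0.998
gripper_force: 0.0
```

Emit:
move_arm(targets="0.4 -1 0 0.3;0.4 -1 0 0;0.4 -1 0 0;0.4 -1 0 0;0.4 -0.8 0 0;0 0 0 0;0 0 0 0")

```text
time_s: 2.45
tcp_pos: [0.4535, -0.03, 0.2222]
ee_rot: [[0.992, 0.128, -0.001], [0.128, -0.992, -0.0], [-0.001, -0.0, -1.0]]
wrist_force: [-0.1, 0.2, -0.3]
gripper_width: 1.003
gripper_force: 0.0
```

Emit:
move_arm(targets="0.6 0 -1 0;0 0 -1 0;0 0 -1 0;0 0 -1 0;0 0 -1 0;0 0 -0.5 0;0 0 0 0;0 0 0 0")

```text
time_s: 3.12
tcp_pos: [0.4683, -0.0285, 0.085]
ee_rot: [[0.991, 0.132, -0.001], [0.132, -0.991, -0.001], [-0.001, 0.0, -1.0]]
wrist_force: [-0.6, -0.3, 1.3]
gripper_width: 0.999
gripper_force: 0.0
```

Emit:
move_arm(targets="0 0 0 0;0 0 0 0;0 0 0 0;0 0 0 0;0 0 0 0;0 0 0 0;0 0 0 0;0 0 0 0;0 0 0 0;0 0 0 0", gripper=0)

```text
time_s: 3.95
tcp_pos: [0.4686, -0.0291, 0.085]
ee_rot: [[0.991, 0.13, -0.0], [0.13, -0.991, -0.0], [-0.0, 0.0, -1.0]]
wrist_force: [-0.5, 0.2, -0.1]
gripper_width: 0.326
gripper_force: 0.0
```

Emit:
move_arm(targets="0 0 0 0;0 0 0 0;0 0 0 0;0 0 0 0;0 0 0 0;0 0 0 0")

```text
time_s: 4.45
tcp_pos: [0.4686, -0.0291, 0.085]
ee_rot: [[0.991, 0.13, -0.0], [0.13, -0.991, 0.0], [-0.0, -0.0, -1.0]]
wrist_force: [-0.1, 0.9, -0.7]
gripper_width: 0.157
gripper_force: 30.0
```

Emit:
move_arm(targets="0.03 0 0.2 0;0.03 0 0.2 0;0.06 0.01 0.4 0;0.07 0.01 0.43 0;0.08 0.01 0.43 0;0 0 0 0")

```text
time_s: 4.95
tcp_pos: [0.477, -0.0281, 0.1288]
ee_rot: [[0.991, 0.131, 0.005], [0.131, -0.991, 0.001], [0.005, -0.0, -1.0]]
wrist_force: [0.4, 0.3, -1.5]
gripper_width: 0.157
gripper_force: 30.0
```

```bash
python3 - <<'E'
from h import *
c=capture("scene");cv2.imwrite("pics/t1.png",cv2.resize(c["image"][100:300,250:520],None,fx=2.9,fy=2.9,interpolation=cv2.INTER_CUBIC))
E
```

```text
(no output)
```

View pics/t1.png

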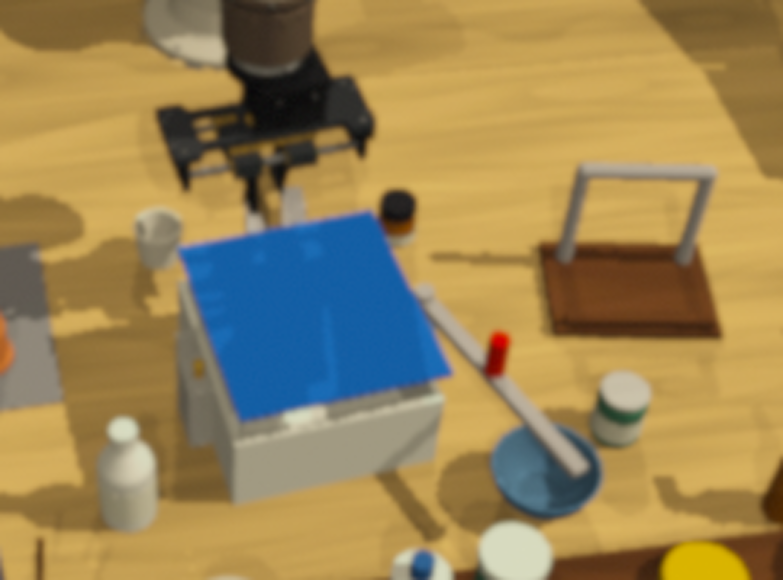

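The back edge has come off the rim (white gap under it at about (305,415) in the crop), so the grip holds the lid nearly rigid. I'll measure the tilt from its corners.

```bash
cat > lidfit.py <<'E'
from h import *
from scipy.optimize import least_squares
from scipy.spatial.transform import Rotation as Ro
def lidT(p): return Ro.from_euler("ZYX",p[3:]).as_matrix(),np.array(p[:3])
def lidfit(obs,x0):
    # obs: list of (cap, model pts mm, uv)
    def res(p):
        R,t=lidT(p); return np.concatenate([((pix(c,np.array(M)/1e3@R.T+t)-uv)).ravel() for c,M,uv in obs])
    r=least_squares(res,x0,loss="soft_l1"); R,t=lidT(r.x)
    print("pos",t,"zyx deg",np.degrees(r.x[3:]),"max res",np.abs(res(r.x)).max()); print("back",R@[.105,0,0]+t,"grip",R@[-.142,0,.016]+t)
    return r.x
def bluecorners(c):
    h=cv2.cvtColor(c["image"],cv2.COLOR_BGR2HSV); m=cv2.inRange(h,(105,170,60),(125,255,255))
    cs=max(cv2.findContours(m,0,1)[0],key=cv2.contourArea)
    q=cv2.approxPolyDP(cs,.03*cv2.arcLength(cs,True),True).reshape(-1,2); return q
E
python3 - <<'E'
from lidfit import *
for n in("scene","top"): print(n,bluecorners(capture(n)).tolist())
sc=capture("scene")
uv=np.array([(245,415),(450,375),(180,250),(373,212)])/2.9+[250,100]-.3
lidfit([(sc,[(105,-95,3),(105,95,3),(-105,-95,6),(-105,95,6)],uv)],[.61,-.01,.1,.13,.1,0])
E
```

```text
scene [[376, 174], [313, 187], [333, 243], [403, 228], [333, 242], [314, 187], [384, 218]]
top [[310, 141], [251, 150], [260, 212], [320, 205]]
pos [5.95413540e-01 2.68536601e-04 1.01299629e-01] zyx deg [ 7.76071027 -0.64926893 -1.10026394] max res 0.714909033830395
back [0.69944513 0.01444642 0.10248945] grip [ 0.4545021  -0.01862543  0.11568656]
```

```bash
cat >> lidfit.py <<'E'
M4=[(105,-95,6),(105,95,6),(-105,95,6),(-105,-95,6)]
def both(sc_uv,top_uv,x0=(.61,-.01,.1,.13,.1,0)):
    return lidfit([(capture("scene"),M4,np.array(sc_uv)),(capture("top"),M4,np.array(top_uv))],x0)
E
python3 - <<'E'
from lidfit import *
uv=(np.array([(245,415),(450,375),(373,212),(180,250)])/2.9+[250,100]-.3)
both(uv,[(310.5,141),(251,149.5),(260,212.5),(320.5,205)])
E
```

```text
pos [ 0.61892403 -0.00777276  0.12583736] zyx deg [ 7.20092091 -1.29435045 -1.03854108] max res 2.851381760767623
back [0.72306929 0.00538555 0.12820918] grip [ 0.47768512 -0.02532539  0.13862305]
```

Emit:
move_arm(targets="-0.08 -0.01 -0.43 0;-0.07 -0.01 -0.43 0;-0.06 -0.01 -0.4 0;-0.03 0 -0.2 0;-0.03 0 -0.18 0;0 0 0 0;0 0 0 0")

```text
time_s: 5.83
tcp_pos: [0.4688, -0.029, 0.0857]
ee_rot: [[0.991, 0.131, 0.0], [0.131, -0.991, -0.0], [0.0, 0.0, -1.0]]
wrist_force: [-0.1, -1.2, -2.1]
gripper_width: 0.159
gripper_force: 30.0
```

Emit:
move_arm(targets="0 0 0 0;0 0 0 0;0 0 0 0;0 0 0 0;0 0 0 0;0 0 0 0", gripper=45)

```text
time_s: 6.33
tcp_pos: [0.4687, -0.0291, 0.0857]
ee_rot: [[0.991, 0.13, 0.0], [0.13, -0.991, 0.0], [0.0, -0.0, -1.0]]
wrist_force: [-0.2, 0.2, -0.6]
gripper_width: 0.486
gripper_force: 0.0
```

Emit:
move_arm(targets="-0.4 -0.05 0.55 0;-0.45 -0.05 0.55 0;0 0 0 0;0 0 0 0")

```text
time_s: 6.67
tcp_pos: [0.4477, -0.0315, 0.1136]
ee_rot: [[0.991, 0.131, 0.002], [0.131, -0.991, 0.001], [0.002, -0.0, -1.0]]
wrist_force: [0.6, -0.4, 0.1]
gripper_width: 0.514
gripper_force: 0.0
```

```bash
python3 - <<'E'
from lidfit import *
for n in("scene","top"):
    c=capture(n); print(n,bluecorners(c).tolist())
cv2.imwrite("pics/t2.png",cv2.resize(capture("scene")["image"][130:270,290:430],None,fx=4,fy=4,interpolation=cv2.INTER_CUBIC))
E
```

```text
scene [[374, 183], [312, 196], [332, 252], [400, 237]]
top [[310, 146], [254, 154], [262, 217], [320, 209]]
```

View pics/t2.png

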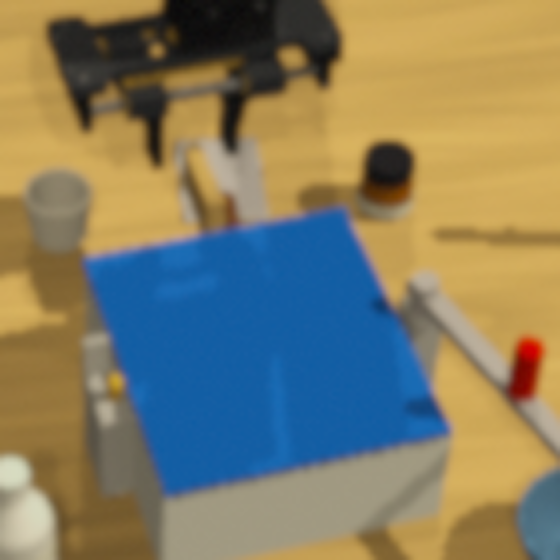

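Emit:
move_arm(targets="0 0 0 0;0 0 0 0;0 0 0 0;0 0 0 0;0 0 0 0;0 0 0 0;0 0 0 0;0 0 0 0;0 0 0 0;0 0 0 0", gripper=0)

```text
time_s: 7.65
tcp_pos: [0.4473, -0.0316, 0.113]
ee_rot: [[0.991, 0.13, 0.0], [0.13, -0.991, 0.0], [0.0, -0.0, -1.0]]
wrist_force: [0.1, -0.9, -1.2]
gripper_width: 0.15
gripper_force: 30.0
```

Emit:
move_arm(targets="0.15 0.02 0.92 0;0.2 0.03 0.92 0;0 0 0 0;0 0 0 0")

```text
time_s: 7.98
tcp_pos: [0.4566, -0.0301, 0.1598]
ee_rot: [[0.992, 0.13, 0.002], [0.13, -0.992, 0.001], [0.002, -0.001, -1.0]]
wrist_force: [0.2, -0.3, -2.8]
gripper_width: 0.153
gripper_force: 30.0
```

```bash
python3 - <<'E'
from lidfit import *
q=[]
for n in("scene","top"):
    c=capture(n); q.append(bluecorners(c)); print(n,q[-1].tolist())
if len(q[0])==4==len(q[1]):
    a=q[0]; b=q[1]; both(a[[2,3,0,1]],b[[0,1,2,3]])
E
```

```text
scene [[376, 175], [313, 187], [332, 252], [400, 237]]
top [[310, 146], [253, 155], [261, 216], [320, 207]]
pos [ 0.6105274  -0.00851795  0.09752394] zyx deg [ 7.80534166  7.90592937 -2.13487176] max res 2.9335945390718052
back [0.71356584 0.00560634 0.0830815 ] grip [ 0.47327808 -0.0267302   0.13289255]
```

Emit:
move_arm(targets="0.2 0.03 0.59 0;0.22 0.03 0.59 0;0.24 0.03 0.58 0;0.29 0.04 0.56 0;0.31 0.04 0.54 0;0.34 0.04 0.52 0;0.37 0.05 0.5 0;0.4 0.05 0.47 0;0.43 0.06 0.45 0;0 0 0 0")

```text
time_s: 9.02
tcp_pos: [0.528, -0.0209, 0.2797]
ee_rot: [[0.991, 0.131, 0.002], [0.131, -0.991, -0.0], [0.002, 0.001, -1.0]]
wrist_force: [0.4, -0.8, -0.9]
gripper_width: 0.152
gripper_force: 30.0
```

```bash
python3 - <<'E'
from lidfit import *
q=[]
for n in("scene","top"):
    c=capture(n); q.append(bluecorners(c)); print(n,q[-1].tolist())
c=capture("scene")["image"]
cv2.imwrite("pics/t3.png",cv2.resize(c[100:300,270:430],None,fx=3,fy=3,interpolation=cv2.INTER_CUBIC))
E
```

```text
scene [[384, 160], [317, 173], [332, 252], [401, 236]]
top [[310, 145], [254, 153], [253, 178], [278, 168], [299, 187], [316, 181]]
```

View pics/t3.png

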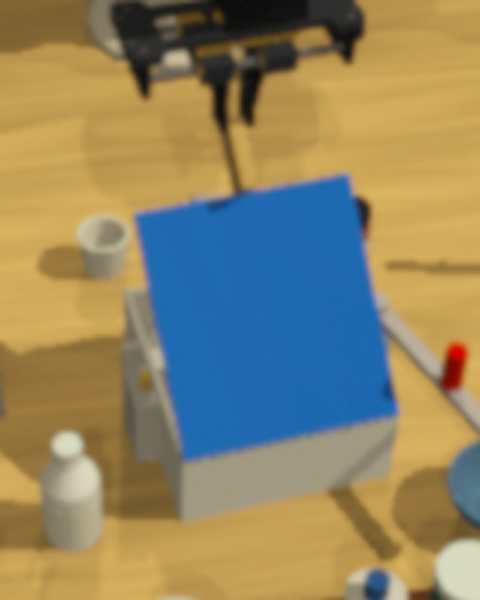

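Emit:
move_arm(targets="0.53 0.07 0.46 0;0.53 0.07 0.46 0;0.57 0.08 0.39 0;0.57 0.08 0.39 0;0 0 0 0")

```text
time_s: 9.58
tcp_pos: [0.5828, -0.0134, 0.3216]
ee_rot: [[0.991, 0.13, 0.002], [0.13, -0.991, -0.0], [0.002, 0.0, -1.0]]
wrist_force: [1.7, 0.1, -0.5]
gripper_width: 0.154
gripper_force: 30.0
```

Emit:
move_arm(targets="0 0 0.4 0;0 0 0.7 0;0 0 0.8 0;-0.3 0 0.8 0;-0.6 0 0.8 0;-0.8 0 0.8 0;-0.9 0 0.2 0;-0.9 0 0 0;-0.9 0 0 0;-0.7 0 0 0")

```text
time_s: 10.42
tcp_pos: [0.4502, -0.0141, 0.4338]
ee_rot: [[0.991, 0.13, -0.002], [0.13, -0.991, 0.0], [-0.002, -0.0, -1.0]]
wrist_force: [0.0, -0.5, -1.4]
gripper_width: 0.154
gripper_force: 30.0
```

Emit:
move_arm(targets="-0.3 0.5 0 0;0 0.7 0 -0.4;0 0.8 0 -0.4;0 0.8 0 -0.4;0 0.8 0 -0.4;0 0.8 0 -0.4;0 0.8 0 -0.4;0 0.8 0 -0.4;0 0.8 0 -0.4;0 0.8 0 -0.2")

```text
time_s: 11.25
tcp_pos: [0.4444, 0.1764, 0.4336]
ee_rot: [[0.986, -0.167, -0.002], [-0.167, -0.986, -0.001], [-0.002, 0.001, -1.0]]
wrist_force: [0.6, 0.3, -1.0]
gripper_width: 0.154
gripper_force: 30.0
```

Emit:
move_arm(targets="0 0.8 0 0;0 0.8 0 0;0 0.8 0 0;0 0.8 0 0;0 0.8 0 0;0 0.8 0 0;0 0.8 0 0;0 0.8 0 0;0 0.5 0 0;0 0 0 0")

```text
time_s: 12.08
tcp_pos: [0.4452, 0.3503, 0.4325]
ee_rot: [[0.987, -0.163, -0.002], [-0.163, -0.987, -0.001], [-0.002, 0.002, -1.0]]
wrist_force: [-0.6, 0.3, -1.0]
gripper_width: 0.15
gripper_force: 30.0
```

```bash
python3 - <<'E'
from lidfit import *
c=capture("scene"); t=capture("top")
a=cv2.resize(c["image"][60:240,400:540],None,fx=2.8,fy=2.8,interpolation=cv2.INTER_CUBIC);b=cv2.resize(t["image"][130:310,130:270],None,fx=2.8,fy=2.8,interpolation=cv2.INTER_CUBIC)
cv2.imwrite("pics/t4.png",np.hstack([a,b]))
E
```

```text
(no output)
```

View pics/t4.png

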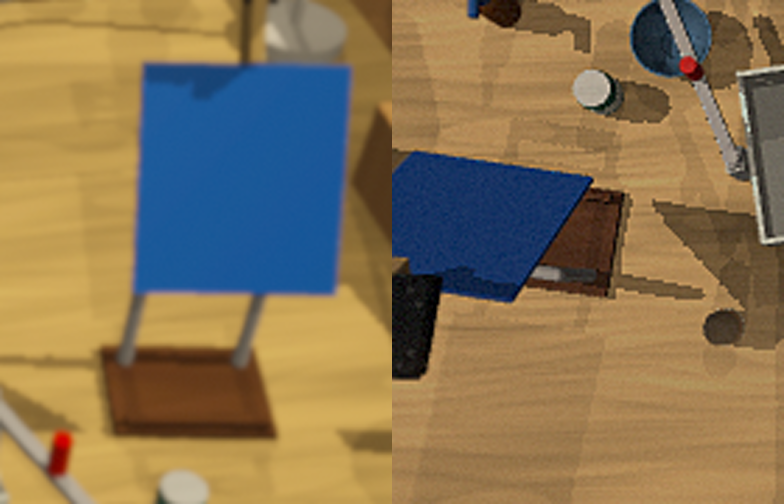

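```bash
cat > f2.py <<'E'
from lidfit import *
f=lambda L,o:np.array(L)/2.8+o-.3
def rep(sc,tp,tpM,x0=(.5,.34,.3,-.16,.9,0)):
    p=lidfit([(capture("scene"),M4,f(sc,[400,60])),(capture("top"),tpM,f(tp,[130,130]))],x0)
    R,t=lidT(p); r=np.array([.519,.338]);a=np.radians(-9);Q=np.array([[np.cos(a),np.sin(a)],[-np.sin(a),np.cos(a)]])
    for n,v in dict(back=[.105,0,0],grip=[-.142,0,.016],hold=[-.163,0,.026]).items():
        w=R@v+t; print(n,"rest frame",Q@(w[:2]-r),w[2])
if __name__=="__main__":
    rep([(135,292),(337,293),(350,66),(145,63)],[(200,177),(20,152),(120,300)],[M4[0],M4[1],M4[3]])
E
python3 f2.py
```

```text
pos [0.51805096 0.34086957 0.28406644] zyx deg [-8.50228948 53.69722989  0.80855544] max res 1.8258990423740045
back [0.57953324 0.33167847 0.19944697] grip [0.44762154 0.3511699  0.40797608]
back rest frame [0.06077688 0.00322578] 0.1994469744922443
grip rest frame [-0.0725599  0.0018417] 0.4079760813015549
hold rest frame [-0.07693341  0.00166259] 0.43081990604850995
```

The lid is held at a 53.7° tilt and needs over 62° for the rest. I'll put the back edge against the robot side of the rail and push it along an arc to tip it steeper.

Emit:
move_arm(targets="-0.4 0.05 0 0;-0.6 0.1 0 0;-0.7 0.1 0 0;-0.7 0.1 0 0;-0.7 0.1 0 0;-0.7 0.1 0 0;-0.6 0.1 0 0;-0.3 0.1 0 0;0 0 0 0")

```text
time_s: 13.03
tcp_pos: [0.3272, 0.3673, 0.4349]
ee_rot: [[0.987, -0.164, 0.0], [-0.164, -0.987, 0.002], [0.0, -0.002, -1.0]]
wrist_force: [-0.7, -0.0, -3.1]
gripper_width: 0.153
gripper_force: 30.0
```

Emit:
move_arm(targets="0 0 -0.5 0;0 0 -0.7 0;0 0 -0.7 0;0 0 -0.5 0;0 0 -0.2 0;0 0 0 0;0.3 -0.05 0 0;0 0 0 0")

```text
time_s: 13.7
tcp_pos: [0.3375, 0.3667, 0.3702]
ee_rot: [[0.986, -0.166, 0.002], [-0.166, -0.986, 0.002], [0.002, -0.002, -1.0]]
wrist_force: [0.3, 0.9, -1.8]
gripper_width: 0.154
gripper_force: 30.0
```

```bash
python3 - <<'E'
from lidfit import *
c=capture("scene"); t=capture("top")
a=cv2.resize(c["image"][60:240,400:540],None,fx=2.8,fy=2.8,interpolation=cv2.INTER_CUBIC);b=cv2.resize(t["image"][150:330,130:270],None,fx=2.8,fy=2.8,interpolation=cv2.INTER_CUBIC)
cv2.imwrite("pics/t5.png",np.hstack([a,b]))
E
```

```text
(no output)
```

View pics/t5.png

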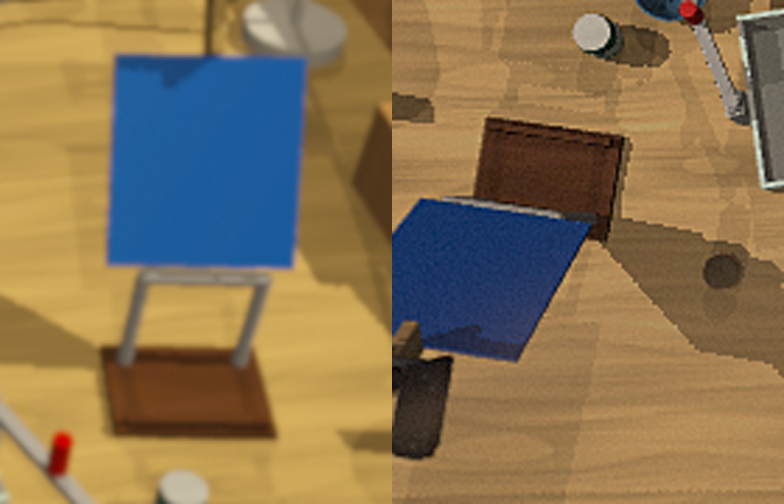

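```bash
python3 - <<'E'
from f2 import *
rep([(107,265),(293,268),(307,59),(116,55)],[(200,278),(28,256),(128,416)],[M4[0],M4[1],M4[3]])
E
```

```text
pos [0.41115594 0.35764246 0.22039071] zyx deg [-9.12825743 52.82217151 -0.12982594] max res 1.9005571824774563
back [0.47380292 0.34757635 0.13673051] grip [0.33902585 0.36926904 0.3431998 ]
back rest frame [-0.0461387   0.00238807] 0.1367305122614343
grip rest frame [-0.18264992  0.00272991] 0.3431998038235599
hold rest frame [-0.18737235  0.00276314] 0.3659747368773976
```

Emit:
move_arm(targets="-0.5 0.08 0 0;0 0 -0.45 0;0 0 0 0;0.4 -0.06 0 0;0.46 -0.07 0.2 0;0.46 -0.07 0.27 0;0.46 -0.07 0.24 0;0.46 -0.07 0.21 0;0.46 -0.07 0.18 0;0 0 0 0")

```text
time_s: 14.73
tcp_pos: [0.3938, 0.358, 0.3865]
ee_rot: [[0.986, -0.168, 0.002], [-0.168, -0.986, 0.001], [0.002, -0.001, -1.0]]
wrist_force: [-1.1, -0.2, -0.4]
gripper_width: 0.156
gripper_force: 30.0
```

```bash
python3 - <<'E'
from lidfit import *
c=capture("scene"); t=capture("top")
print(sense()["wrist_force"],bluecorners(c).tolist(),bluecorners(t).tolist())
a=cv2.resize(c["image"][60:240,400:540],None,fx=2.8,fy=2.8,interpolation=cv2.INTER_CUBIC);b=cv2.resize(t["image"][130:310,130:270],None,fx=2.8,fy=2.8,interpolation=cv2.INTER_CUBIC)
cv2.imwrite("pics/t6.png",np.hstack([a,b]))
E
```

```text
[-0.25424501  0.9621155  -2.06164503] [[445, 85], [438, 153], [500, 154], [511, 86]] [[110, 247], [156, 253], [200, 233], [142, 224]]
```

View pics/t6.png

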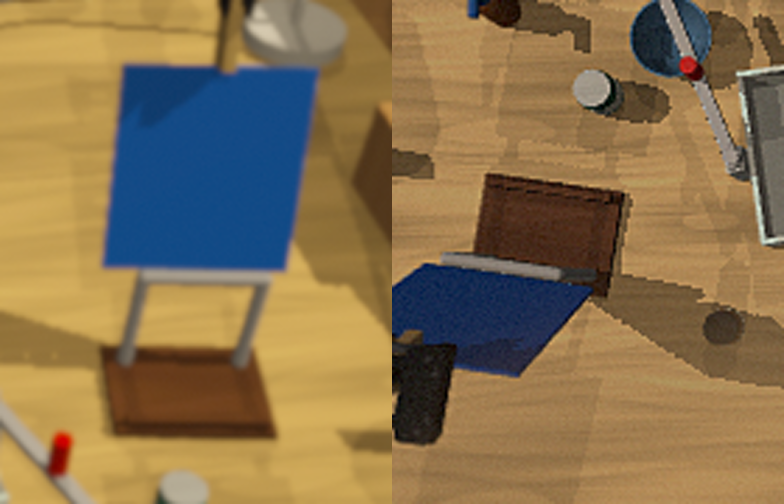

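The lid is steeper now, with its back edge behind the rail: scene back corners (105,268) and (287,270), top back corners (200,288) and (32,264).

```bash
python3 - <<'E'
from f2 import *
rep([(105,268),(287,270),(318,70),(124,66)],[(200,288),(32,264),(128,376)],[M4[0],M4[1],M4[3]],(.43,.35,.25,-.16,1.1,0))
E
```

```text
pos [0.42450824 0.35565596 0.22169894] zyx deg [-8.68393978 68.4449054   0.71732495] max res 1.2610902515718578
back [0.46264256 0.34983153 0.12404214] grip [0.38761516 0.36108818 0.359646  ]
back rest frame [-0.05751445  0.00286962] 0.12404214461575197
grip rest frame [-0.13337906  0.00225081] 0.3596460006654719
hold rest frame [-0.13179379  0.00213436] 0.3828510290913766
```

Emit:
move_arm(targets="-0.3 0.05 0 0;0 0 0.6 0;0 0 0.7 0;0 0 0.6 0;0.6 -0.1 0 0;0.8 -0.13 0 0;0.8 -0.13 0 0;0.8 -0.13 0 0;0.6 -0.1 0 0;0.35 -0.04 0 0")

```text
time_s: 15.77
tcp_pos: [0.4829, 0.3436, 0.4322]
ee_rot: [[0.986, -0.166, -0.0], [-0.166, -0.986, -0.001], [-0.0, 0.001, -1.0]]
wrist_force: [-0.3, 0.1, -2.1]
gripper_width: 0.152
gripper_force: 30.0
```

Emit:
move_arm(targets="0 0 -0.6 0;0 0 -0.8 0;0 0 -0.8 0;0 0 -0.8 0;0 0 -0.8 0;0 0 -0.8 0;0 0 -0.7 0;0 0 -0.4 0;0 0 -0.2 0;0 0 0 0")

```text
time_s: 16.6
tcp_pos: [0.4817, 0.3437, 0.2846]
ee_rot: [[0.986, -0.165, -0.001], [-0.165, -0.986, -0.001], [-0.001, 0.001, -1.0]]
wrist_force: [-0.8, -0.4, -2.0]
gripper_width: 0.155
gripper_force: 30.0
```

```bash
python3 - <<'E'
from lidfit import *
c=capture("scene"); t=capture("top")
print(sense()["wrist_force"],bluecorners(c).tolist(),bluecorners(t).tolist())
a=cv2.resize(c["image"][60:240,400:540],None,fx=2.8,fy=2.8,interpolation=cv2.INTER_CUBIC);b=cv2.resize(t["image"][130:310,130:270],None,fx=2.8,fy=2.8,interpolation=cv2.INTER_CUBIC)
cv2.imwrite("pics/t7.png",np.hstack([a,b]))
E
```

```text
[ 0.12142214 -0.00267826 -1.26794681] [[444, 135], [436, 202], [498, 203], [509, 137]] [[140, 210], [175, 213], [174, 225], [192, 228], [214, 204], [159, 196]]
```

View pics/t7.png

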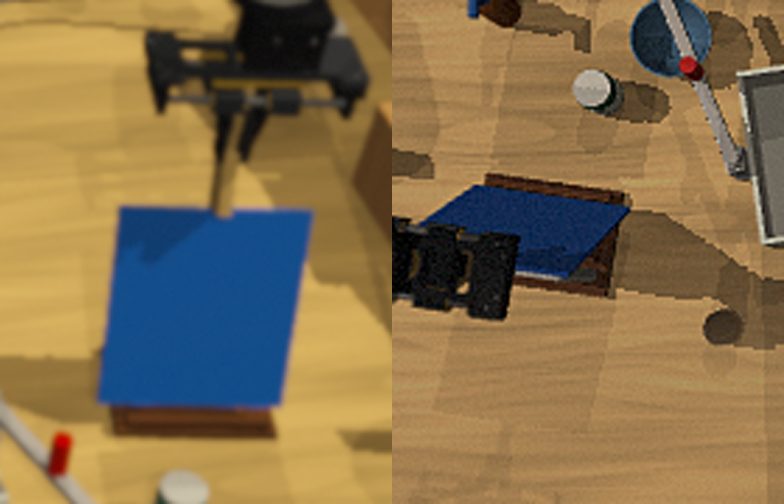

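Emit:
move_arm(targets="0 0 -0.15 0;0 0 -0.15 0;0 0 0 0;0 0 0 0")

```text
time_s: 17.03
tcp_pos: [0.4823, 0.3435, 0.2777]
ee_rot: [[0.986, -0.165, -0.0], [-0.165, -0.986, -0.0], [-0.0, 0.0, -1.0]]
wrist_force: [-0.8, -0.5, -2.3]
gripper_width: 0.152
gripper_force: 30.0
```

Emit:
move_arm(targets="0 0 -0.08 0;0 0 0 0;0 0 0 0")

```text
time_s: 17.28
tcp_pos: [0.4823, 0.3436, 0.2757]
ee_rot: [[0.986, -0.165, -0.0], [-0.165, -0.986, -0.0], [-0.0, 0.0, -1.0]]
wrist_force: [-0.3, 0.8, -2.4]
gripper_width: 0.154
gripper_force: 30.0
```

Emit:
move_arm(targets="0 0 -0.08 0;0 0 0 0;0 0 0 0")

```text
time_s: 17.53
tcp_pos: [0.4822, 0.3436, 0.2736]
ee_rot: [[0.986, -0.165, -0.0], [-0.165, -0.986, -0.0], [-0.0, 0.0, -1.0]]
wrist_force: [-0.4, 0.4, -1.9]
gripper_width: 0.151
gripper_force: 30.0
```

```bash
python3 - <<'E'
from f2 import *
q=bluecorners(capture("scene")); print(q.tolist())
rep([(98,403),(282,406),(312,211),(120,207)],[(238,208),(92,186),(178,276)],[M4[0],M4[1],M4[3]],(.5,.35,.15,-.16,1.1,0))
E
```

```text
[[444, 138], [436, 205], [497, 206], [508, 140]]
pos [0.51731615 0.33887374 0.1219361 ] zyx deg [-9.7293838  67.25522948 -0.46715182] max res 3.52949603089246
back [0.55732808 0.33201325 0.0251013 ] grip [0.4777699  0.34578673 0.25907948]
back rest frame [3.87927271e-02 8.27899675e-05] 0.025101295322454323
grip rest frame [-0.0419406   0.00124106] 0.2590794754331911
hold rest frame [-0.04083676  0.00130854] 0.2823125763525623
```

Emit:
move_arm(targets="0 0 -0.1 0;0 0 0 0;0 0 0 0")

```text
time_s: 17.93
tcp_pos: [0.4822, 0.3435, 0.271]
ee_rot: [[0.986, -0.165, -0.001], [-0.165, -0.986, -0.001], [-0.0, 0.001, -1.0]]
wrist_force: [0.2, 0.1, -1.5]
gripper_width: 0.152
gripper_force: 30.0
```

Emit:
move_arm(targets="0 0 -0.1 0;0 0 0 0;0 0 0 0")

```text
time_s: 18.18
tcp_pos: [0.4822, 0.3435, 0.2685]
ee_rot: [[0.986, -0.165, -0.0], [-0.165, -0.986, -0.0], [-0.0, 0.001, -1.0]]
wrist_force: [0.2, -0.7, -1.7]
gripper_width: 0.154
gripper_force: 30.0
```

Emit:
move_arm(targets="0 0 -0.1 0;0 0 0 0;0 0 0 0")

```text
time_s: 18.43
tcp_pos: [0.4822, 0.3435, 0.266]
ee_rot: [[0.986, -0.165, -0.0], [-0.165, -0.986, -0.0], [-0.0, 0.0, -1.0]]
wrist_force: [-0.5, 0.3, -1.0]
gripper_width: 0.153
gripper_force: 30.0
```

Emit:
move_arm(targets="0 0 -0.1 0;0 0 0 0;0 0 0 0")

```text
time_s: 18.68
tcp_pos: [0.4824, 0.3437, 0.2639]
ee_rot: [[0.986, -0.165, 0.0], [-0.165, -0.986, 0.0], [0.0, -0.0, -1.0]]
wrist_force: [0.5, 0.2, -1.3]
gripper_width: 0.157
gripper_force: 30.0
```

Emit:
move_arm(targets="0 0 -0.08 0;0 0 0 0;0 0 0 0")

```text
time_s: 18.93
tcp_pos: [0.4827, 0.3438, 0.2638]
ee_rot: [[0.986, -0.165, 0.002], [-0.165, -0.986, 0.001], [0.002, -0.001, -1.0]]
wrist_force: [-2.7, -0.4, 5.1]
gripper_width: 0.151
gripper_force: 30.0
```

```bash
python3 - <<'E'
from lidfit import *
print(bluecorners(capture("scene")).tolist(),bluecorners(capture("top")).tolist())
E
```

```text
[[444, 141], [436, 207], [497, 207], [508, 143]] [[143, 210], [196, 225], [215, 204], [161, 197]]
```

Emit:
move_arm(targets="-0.25 0.04 -0.03 0;-0.25 0.04 -0.03 0;-0.2 0.03 -0.03 0;0 0 0 0;0 0 0 0")

```text
time_s: 19.45
tcp_pos: [0.4646, 0.3466, 0.2595]
ee_rot: [[0.986, -0.164, 0.0], [-0.164, -0.986, -0.0], [0.0, 0.0, -1.0]]
wrist_force: [0.4, -0.1, -0.3]
gripper_width: 0.155
gripper_force: 30.0
```

Emit:
move_arm(targets="0 0 0 0;0 0 0 0;0 0 0 0;0 0 0 0;0 0 0 0;0 0 0 0;0 0 0 0;0 0 0 0;0 0 0 0;0 0 0 0", gripper=45)

```text
time_s: 20.28
tcp_pos: [0.4648, 0.3464, 0.2595]
ee_rot: [[0.986, -0.165, -0.0], [-0.165, -0.986, 0.0], [-0.0, -0.0, -1.0]]
wrist_force: [-0.1, -0.1, -0.7]
gripper_width: 0.515
gripper_force: 0.0
```

```bash
python3 - <<'E'
from lidfit import *
c=capture("scene"); t=capture("top")
print(sense()["wrist_force"],bluecorners(c).tolist(),bluecorners(t).tolist())
a=cv2.resize(c["image"][60:240,400:540],None,fx=2.8,fy=2.8,interpolation=cv2.INTER_CUBIC);b=cv2.resize(t["image"][130:310,130:270],None,fx=2.8,fy=2.8,interpolation=cv2.INTER_CUBIC)
cv2.imwrite("pics/t8.png",np.hstack([a,b]))
E
```

```text
[ 0.28581355  0.96012418 -0.06066928] [[441, 138], [435, 206], [496, 207], [504, 139]] [[143, 217], [177, 220], [177, 234], [194, 237], [215, 205], [163, 197]]
```

View pics/t8.png

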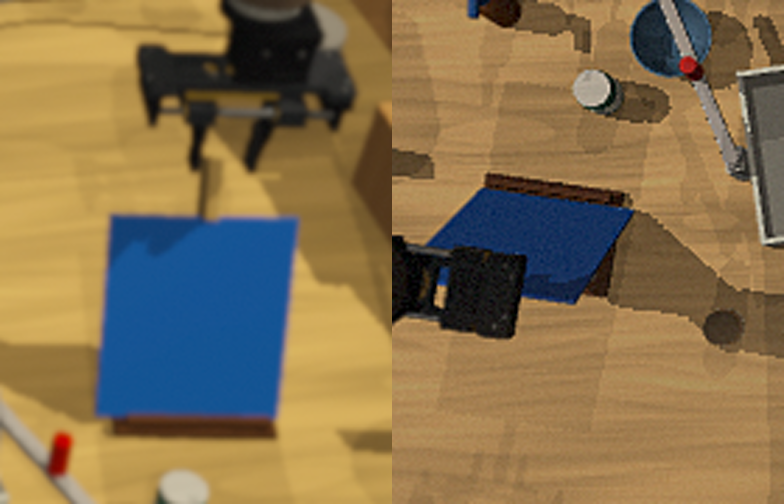

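The lid now leans on the rail, released. I've used 13 of 14 picture views, so the rest goes by numbers. Lifting away straight up, then checking the lid pose and rabbit positions by image code.

Emit:
move_arm(targets="0 0 0.6 0;0 0 1 0;0 0 0.9 0;0 -0.2 0 0;0 -0.8 0 0;0 -1 0 0;0 -1 0 0;0 -1 0 0;0 -1 0 0;0 -1 0 0")

```text
time_s: 21.22
tcp_pos: [0.4645, 0.1951, 0.3219]
ee_rot: [[0.986, -0.165, -0.0], [-0.165, -0.986, 0.0], [-0.0, -0.0, -1.0]]
wrist_force: [1.0, 0.4, -0.4]
gripper_width: 0.52
gripper_force: 0.0
```

```bash
cat > rab.py <<'E'
from h import *
def blobs(c,zc=.035,amin=40,W=None):
    h=cv2.cvtColor(c["image"],cv2.COLOR_BGR2HSV); m=cv2.inRange(h,(3,120,70),(14,255,255))
    n,l,st,ce=cv2.connectedComponentsWithStats(m)
    return [(st[i,4],ce[i].round(1),at(c,[ce[i]],zc,W)[0].round(4)) for i in range(1,n) if st[i,4]>=amin]
if __name__=="__main__":
    for n in("top","scene"):
        c=capture(n); print(n)
        for b in blobs(c): print(b)
E
python3 rab.py; python3 - <<'E'
from f2 import *
c=capture("scene");t=capture("top"); a=bluecorners(c);b=bluecorners(t); print(a.tolist(),b.tolist())
rep([(97,416),(278,417),(298,217),(110,214)],[(240,208),(94,187),(184,302)],[M4[0],M4[1],M4[3]],(.5,.35,.15,-.16,1.1,0))
E
```

```text
top
(np.int32(2063), array([431.6,  86.7]), array([ 0.9339, -0.5079,  0.035 ]))
(np.int32(370), array([346.5,  91.1]), array([ 0.9242, -0.2161,  0.035 ]))
(np.int32(916), array([209.2,  96.3]), array([0.9163, 0.253 , 0.035 ]))
(np.int32(1339), array([120.6, 101.9]), array([0.9038, 0.5571, 0.035 ]))
(np.int32(52), array([189.7, 198. ]), array([0.569 , 0.3185, 0.035 ]))
(np.int32(205), array([403.9, 206.7]), array([ 0.5248, -0.397 ,  0.035 ]))
(np.int32(195), array([375.9, 208. ]), array([ 0.5225, -0.3033,  0.035 ]))
(np.int32(213), array([407.8, 232.3]), array([ 0.4393, -0.4066,  0.035 ]))
(np.int32(61), array([284.8, 238.1]), array([0.4288, 0.0022, 0.035 ]))
(np.int32(2096), array([ 37.7, 280.8]), array([0.3043, 0.8247, 0.035 ]))
(np.int32(103), array([  4.1, 282.5]), array([0.3004, 0.938 , 0.035 ]))
(np.int32(2682), array([516.2, 321.9]), array([ 0.1388, -0.7515,  0.035 ]))
scene
(np.int32(11606), array([210.1,  33.7]), array([-0.5324, -0.4258,  0.035 ]))
(np.int32(194), array([390.2,   2.3]), array([-0.7081,  0.3964,  0.035 ]))
(np.int32(1782), array([109.7, 136.4]), array([ 0.1097
[... 309 characters left out ...]
5 ]))
(np.int32(14010), array([400.1, 328.4]), array([0.9259, 0.0457, 0.035 ]))
(np.int32(63), array([408.5, 302.7]), array([0.8608, 0.082 , 0.035 ]))
(np.int32(346), array([358. , 309.6]), array([ 0.8627, -0.0424,  0.035 ]))
[[441, 138], [435, 206], [496, 207], [504, 139]] [[154, 205], [209, 215], [215, 205], [163, 197]]
pos [0.50424663 0.34151034 0.09666916] zyx deg [-8.88740031 58.49518915  0.07274996] max res 2.6406633771975123
back [0.55845772 0.33303332 0.00714655] grip [0.44440719 0.3508469  0.22609895]
back rest frame [0.03974889 0.00126702] 0.007146547118338231
grip rest frame [-0.07568415  0.00101985] 0.22609894640337225
hold rest frame [-0.07813214  0.00100234] 0.24922916582340085
```

```bash
python3 - <<'E'
from h import *
t=capture("top"); print(sense()["joints"].round(1))
a=np.radians(7.7);R=np.array([[np.cos(a),-np.sin(a)],[np.sin(a),np.cos(a)]])
for q in [(.101,.096),(-.101,.096),(-.101,-.096),(.101,-.096)]: print(q,pix(t,np.r_[R@q+[.6095,-.0099],.088])[0].round(1))
h=cv2.cvtColor(t["image"],cv2.COLOR_BGR2HSV); m=cv2.inRange(h,(0,0,150),(180,60,255)); m[:, :245]=0; m[:,330:]=0; m[:135]=0; m[225:]=0
n,l,st,ce=cv2.connectedComponentsWithStats(m)
for i in range(1,n):
    if st[i,4]>60:
        cs=max(cv2.findContours((l==i).astype('u1'),0,1)[0],key=cv2.contourArea); print(st[i],cv2.boxPoints(cv2.minAreaRect(cs)).round(1).tolist())
E
```

```text
[ 41.4   6.9  -5.9  -0.  -77.3  39.1]
(0.101, 0.096) [252.5 155.9]
(-0.101, 0.096) [261.5 217.7]
(-0.101, -0.096) [320.9 208.4]
(0.101, -0.096) [311.1 146.8]
[ 253  147   68   71 1670] [[251.89999389648438, 155.60000610351562], [311.1000061035156, 146.5], [320.5, 208.0], [261.29998779296875, 217.10000610351562]]
```

Box pose is confirmed to about 1 mm. Moving to the first rabbit (A) with the closing line along the box's x.

Emit:
move_arm(targets="0.1 -1 0 -0.7;0.1 -1 0 -0.7;0.1 -1 0 -0.7;0.1 -1 0 -0.7;0.1 -1 0 -0.7;0.1 -1 0 -0.7;0.1 -1 0 -0.7;0.1 -1 0 -0.7;0.1 -1 0 -0.7;0.1 -1 0 -0.7", gripper=66)

```text
time_s: 22.4
tcp_pos: [0.4903, -0.0539, 0.3218]
ee_rot: [[0.712, -0.702, -0.0], [-0.702, -0.712, 0.0], [-0.0, 0.0, -1.0]]
wrist_force: [-0.2, 0.1, 0.4]
gripper_width: 0.757
gripper_force: 0.0
```

Emit:
move_arm(targets="0.1 -1 -0.5 -0.75;0.1 -1 -0.5 -0.75;0.1 -1 -0.5 -0.75;0.1 -1 -0.5 -0.75;0.1 -1 -0.5 -0.75;0.1 -1 -0.5 -0.75;0.1 -1 -0.5 -0.75;0.2 -1 -0.5 -0.75;0.2 -1 0 -0.75;0.2 -1 0 -0.75")

```text
time_s: 23.23
tcp_pos: [0.5227, -0.304, 0.2203]
ee_rot: [[0.137, -0.991, -0.003], [-0.991, -0.137, 0.001], [-0.001, 0.003, -1.0]]
wrist_force: [0.4, 0.4, 0.2]
gripper_width: 0.76
gripper_force: 0.0
```

```bash
cat > wr.py <<'E'
from rab import *
def wrist(show=False):
    s=sense(); c=capture("wrist"); W=wristW(s,c)
    print("tcp",s["tcp_pos"].round(4),"yaw",np.degrees(np.arctan2(s["ee_rot"][1,0],s["ee_rot"][0,0])).round(1),"w",round(float(s["gripper_width"])*87,1))
    for b in blobs(c,.035,150,W): print("W",b)
    return c,W
if __name__=="__main__":
    wrist()
    for b in blobs(capture("top"),.035): 
        if b[2][1]<0.25 and .3<b[2][0]<.8 and b[2][1]>-.6: print("T",b)
E
python3 wr.py
```

```text
tcp [ 0.5227 -0.304   0.2203] yaw -82.1 w 66.1
W (np.int32(210), array([ 7.5, 31.8]), array([ 0.8736, -0.4169,  0.035 ]))
W (np.int32(1703), array([325.7,  89.2]), array([ 0.5273, -0.4   ,  0.035 ]))
W (np.int32(2041), array([404.9,  91.5]), array([ 0.4424, -0.4099,  0.035 ]))
W (np.int32(161), array([ 41.5, 132.2]), array([ 0.8455, -0.3127,  0.035 ]))
W (np.int32(1968), array([ 31.4, 206.3]), array([ 0.8714, -0.2176,  0.035 ]))
W (np.int32(1613), array([316.6, 172.2]), array([ 0.5245, -0.3084,  0.035 ]))
W (np.int32(623), array([  7.3, 256.6]), array([ 0.9182, -0.1392,  0.035 ]))
T (np.int32(133), array([374.9, 209.8]), array([ 0.5166, -0.2997,  0.035 ]))
```

Emit:
move_arm(targets="0 -0.1 -0.9 0;0 0 -1 0;0 0 -1 0;0 0 -1 0;0 0 -1 0;0 0 -1 0;0 0 -1 0;0 0 -0.7 0;0 0 -0.25 0;0 0 0 0")

```text
time_s: 24.17
tcp_pos: [0.5216, -0.3049, 0.0239]
ee_rot: [[0.14, -0.99, -0.004], [-0.99, -0.14, 0.001], [-0.002, 0.004, -1.0]]
wrist_force: [-0.1, 0.7, 0.8]
gripper_width: 0.758
gripper_force: 0.0
```

Emit:
move_arm(targets="0 0 0 0;0 0 0 0;0 0 0 0;0 0 0 0;0 0 0 0;0 0 0 0;0 0 0 0;0 0 0 0;0 0 0 0", gripper=0)

```text
time_s: 24.92
tcp_pos: [0.5234, -0.3064, 0.0271]
ee_rot: [[0.139, -0.99, 0.003], [-0.99, -0.139, -0.001], [0.001, -0.002, -1.0]]
wrist_force: [0.5, 0.7, 5.6]
gripper_width: 0.498
gripper_force: 30.0
```

Emit:
move_arm(targets="0 0 0.3 0;0 0 0.7 0;0 0 1 0;0 0 1 0;0 0 1 0;0 0 1 0;0 0 1 0;0 0 1 0;0 0 0.5 0")

```text
time_s: 25.67
tcp_pos: [0.5226, -0.3066, 0.2165]
ee_rot: [[0.139, -0.99, 0.003], [-0.99, -0.139, -0.001], [0.002, -0.003, -1.0]]
wrist_force: [-0.5, -1.0, -0.7]
gripper_width: 0.495
gripper_force: 30.0
```

Emit:
move_arm(targets="0.4 0.6 0 0;0.5 1 0 0;0.5 1 0 0;0.5 1 0 0;0.5 1 0 0;0.5 1 0 0;0.5 1 0 0;0.5 1 0 0;0.5 1 0 0;0.5 0.9 0 0")

```text
time_s: 26.5
tcp_pos: [0.6442, -0.0671, 0.2125]
ee_rot: [[0.139, -0.99, -0.003], [-0.99, -0.139, 0.0], [-0.001, 0.003, -1.0]]
wrist_force: [0.4, -0.4, -1.1]
gripper_width: 0.497
gripper_force: 30.0
```

Emit:
move_arm(targets="0.5 0.7 0 0;0 0.1 0 0;0 0 0 0;0 0 -0.5 0;0 0 -0.8 0;0 0 -0.8 0;0 0 -0.8 0;0 0 -0.6 0;0 0 0 0")

```text
time_s: 27.25
tcp_pos: [0.6535, -0.0499, 0.1215]
ee_rot: [[0.137, -0.991, -0.01], [-0.991, -0.137, -0.0], [-0.001, 0.01, -1.0]]
wrist_force: [-0.8, -0.4, -2.5]
gripper_width: 0.502
gripper_force: 30.0
```

```bash
python3 wr.py
```

```text
tcp [ 0.6535 -0.0499  0.1215] yaw -82.1 w 43.7
W (np.int32(9434), array([ 73.8, 120.3]), array([ 0.8572, -0.0934,  0.035 ]))
W (np.int32(583), array([ 6.3, 50.2]), array([ 0.9084, -0.1411,  0.035 ]))
W (np.int32(5820), array([318. , 243.6]), array([ 0.6474, -0.0124,  0.035 ]))
W (np.int32(221), array([ 15. , 274.4]), array([0.933 , 0.0614, 0.035 ]))
W (np.int32(354), array([523.3, 272.6]), array([ 0.4489, -0.0072,  0.035 ]))
W (np.int32(721), array([310.5, 318.6]), array([0.6435, 0.0691, 0.035 ]))
T (np.int32(195), array([404.2, 206.8]), array([ 0.5244, -0.3979,  0.035 ]))
T (np.int32(198), array([408.1, 232.3]), array([ 0.4394, -0.4077,  0.035 ]))
T (np.int32(67), array([284.6, 237.1]), array([0.4323, 0.0027, 0.035 ]))
```

Emit:
move_arm(targets="0 0 -0.7 0;0 0 -0.8 0;0 0 -0.8 0;0 0 -0.6 0;0 0 -0.3 0;0 0 -0.1 0;0 0 0 0;0 0 0 0")

```text
time_s: 28.02
tcp_pos: [0.6585, -0.0487, 0.045]
ee_rot: [[0.139, -0.99, 0.003], [-0.99, -0.139, -0.0], [0.0, -0.003, -1.0]]
wrist_force: [0.1, 0.8, -1.6]
gripper_width: 0.499
gripper_force: 30.0
```

Emit:
move_arm(targets="0 0 -0.2 0;0 0 -0.2 0;0 0 -0.05 0;0 0 0 0;0 0 0 0")

```text
time_s: 28.43
tcp_pos: [0.6573, -0.0486, 0.0319]
ee_rot: [[0.139, -0.99, -0.0], [-0.99, -0.139, -0.0], [0.0, 0.0, -1.0]]
wrist_force: [0.5, -0.5, -0.8]
gripper_width: 0.499
gripper_force: 30.0
```

Emit:
move_arm(targets="0 0 -0.08 0;0 0 0 0;0 0 0 0")

```text
time_s: 28.68
tcp_pos: [0.6576, -0.0485, 0.0302]
ee_rot: [[0.139, -0.99, 0.001], [-0.99, -0.139, 0.0], [0.0, -0.001, -1.0]]
wrist_force: [0.1, 0.2, -1.3]
gripper_width: 0.501
gripper_force: 30.0
```

Emit:
move_arm(targets="0 0 -0.05 0;0 0 0 0;0 0 0 0")

```text
time_s: 28.93
tcp_pos: [0.6576, -0.0485, 0.0301]
ee_rot: [[0.139, -0.99, 0.001], [-0.99, -0.139, -0.0], [0.0, -0.001, -1.0]]
wrist_force: [-2.0, 0.8, 6.4]
gripper_width: 0.5
gripper_force: 30.0
```

Emit:
move_arm(targets="0 0 0 0;0 0 0 0;0 0 0 0;0 0 0 0;0 0 0 0;0 0 0 0", gripper=57)

```text
time_s: 29.43
tcp_pos: [0.6573, -0.0486, 0.0285]
ee_rot: [[0.139, -0.99, -0.0], [-0.99, -0.139, -0.0], [0.0, 0.0, -1.0]]
wrist_force: [-0.4, 0.2, 0.6]
gripper_width: 0.649
gripper_force: 0.0
```

Emit:
move_arm(targets="0 0 0.4 0;0 0 0.7 0;0 0 0.8 0;0 0 0.9 0;0 0 0.9 0;0 0 0.9 0;0 0 0.9 0;0 0 0.9 0;0 0 0.9 0;0 0 0 0")

```text
time_s: 30.27
tcp_pos: [0.6601, -0.0489, 0.2183]
ee_rot: [[0.14, -0.99, 0.011], [-0.99, -0.14, -0.0], [0.002, -0.011, -1.0]]
wrist_force: [1.0, 0.5, 2.0]
gripper_width: 0.654
gripper_force: 0.0
```

Emit:
move_arm(targets="-0.6 -1 0 0;-0.6 -1 0 0;-0.6 -1 0 0;-0.6 -1 0 0;-0.6 -1 0 0;-0.6 -1 0 0;-0.6 -1 0 0;-0.6 -1 0 0;-0.6 -1 0 0;-0.6 -1 0 0", gripper=66)

```text
time_s: 31.1
tcp_pos: [0.5063, -0.2996, 0.2117]
ee_rot: [[0.139, -0.99, 0.0], [-0.99, -0.139, -0.0], [0.0, -0.0, -1.0]]
wrist_force: [0.5, -0.1, -0.2]
gripper_width: 0.759
gripper_force: 0.0
```

Emit:
move_arm(targets="-0.6 -1 0 0;-0.6 -1 0 0;-0.6 -1 0 0;-0.6 -1 0 0;-0.3 -0.4 0 0;0 0 0 0;0 0 0 0")

```text
time_s: 31.68
tcp_pos: [0.4394, -0.4088, 0.2113]
ee_rot: [[0.138, -0.99, 0.0], [-0.99, -0.138, 0.0], [-0.0, -0.0, -1.0]]
wrist_force: [0.3, -0.0, -0.3]
gripper_width: 0.762
gripper_force: 0.0
```

```bash
python3 wr.py
```

```text
tcp [ 0.4394 -0.4088  0.2113] yaw -82.1 w 66.3
W (np.int32(1848), array([242. , 173.7]), array([ 0.5254, -0.4019,  0.035 ]))
W (np.int32(1703), array([317.3, 175. ]), array([ 0.4408, -0.4122,  0.035 ]))
T (np.int32(151), array([298.9, 170. ]), array([ 0.6555, -0.0487,  0.035 ]))
T (np.int32(89), array([409.8, 235.4]), array([ 0.4291, -0.4129,  0.035 ]))
```

Emit:
move_arm(targets="0.05 -0.1 -0.8 0;0 0 -1 0;0 0 -1 0;0 0 -1 0;0 0 -1 0;0 0 -1 0;0 0 -0.9 0;0 0 -0.5 0;0 0 -0.25 0;0 0 0 0")

```text
time_s: 32.62
tcp_pos: [0.4411, -0.4098, 0.0236]
ee_rot: [[0.141, -0.99, -0.003], [-0.99, -0.141, 0.002], [-0.002, 0.002, -1.0]]
wrist_force: [-0.8, -0.0, -0.5]
gripper_width: 0.761
gripper_force: 0.0
```

Emit:
move_arm(targets="0 0 0 0;0 0 0 0;0 0 0 0;0 0 0 0;0 0 0 0;0 0 0 0;0 0 0 0;0 0 0 0;0 0 0 0;0 0 0 0", gripper=0)

```text
time_s: 33.45
tcp_pos: [0.4415, -0.4114, 0.026]
ee_rot: [[0.139, -0.99, 0.001], [-0.99, -0.139, -0.001], [0.001, -0.001, -1.0]]
wrist_force: [-0.5, 2.5, 5.2]
gripper_width: 0.496
gripper_force: 30.0
```

Emit:
move_arm(targets="0 0 0.3 0;0 0 0.7 0;0 0 1 0;0 0 1 0;0 0 1 0;0 0 1 0;0 0 1 0;0 0 1 0;0 0 0.5 0;0 0 0 0")

```text
time_s: 34.28
tcp_pos: [0.4423, -0.4122, 0.2163]
ee_rot: [[0.139, -0.99, 0.006], [-0.99, -0.139, -0.004], [0.005, -0.005, -1.0]]
wrist_force: [-0.3, 0.0, -1.1]
gripper_width: 0.499
gripper_force: 30.0
```

Emit:
move_arm(targets="0.3 0.7 0 0;0.35 1 0 0;0.35 1 0 0;0.35 1 0 0;0.35 1 0 0;0.35 1 0 0;0.35 1 0 0;0.35 1 0 0;0.35 1 0 0;0.35 1 0 0")

```text
time_s: 35.12
tcp_pos: [0.5265, -0.1671, 0.2108]
ee_rot: [[0.139, -0.99, -0.003], [-0.99, -0.139, 0.001], [-0.001, 0.003, -1.0]]
wrist_force: [0.7, -0.0, -2.2]
gripper_width: 0.499
gripper_force: 30.0
```

Emit:
move_arm(targets="0.35 1 0 0;0.35 1 0 0;0.35 1 0 0;0.35 0.8 0 0;0.3 0.5 0 0;0.15 0.1 0 0;0 0 0 0;0 0 0 0")

```text
time_s: 35.78
tcp_pos: [0.5731, -0.0592, 0.2117]
ee_rot: [[0.138, -0.99, -0.002], [-0.99, -0.138, -0.0], [-0.0, 0.002, -1.0]]
wrist_force: [0.2, -0.1, -1.9]
gripper_width: 0.504
gripper_force: 30.0
```

Emit:
move_arm(targets="0 0 -0.5 0;0 0 -0.8 0;0 0 -0.8 0;0 0 -0.8 0;0 0 -0.8 0;0 0 -0.8 0;0 0 -0.8 0;0 0 -0.6 0;0 0 -0.4 0;0 0 0 0")

```text
time_s: 36.62
tcp_pos: [0.5715, -0.0598, 0.0528]
ee_rot: [[0.137, -0.991, -0.005], [-0.991, -0.137, -0.0], [-0.0, 0.005, -1.0]]
wrist_force: [-1.1, 0.6, -0.9]
gripper_width: 0.498
gripper_force: 30.0
```

Emit:
move_arm(targets="0 0 -0.3 0;0 0 -0.3 0;0 0 -0.2 0;0 0 -0.1 0;0 0 0 0;0 0 0 0")

```text
time_s: 37.12
tcp_pos: [0.5738, -0.0586, 0.0327]
ee_rot: [[0.139, -0.99, 0.0], [-0.99, -0.139, -0.0], [0.0, -0.0, -1.0]]
wrist_force: [1.1, -0.2, -1.0]
gripper_width: 0.498
gripper_force: 30.0
```

Emit:
move_arm(targets="0 0 -0.06 0;0 0 0 0;0 0 0 0")

```text
time_s: 37.37
tcp_pos: [0.5737, -0.0585, 0.0312]
ee_rot: [[0.139, -0.99, 0.0], [-0.99, -0.139, 0.0], [-0.0, -0.0, -1.0]]
wrist_force: [0.6, -0.3, -1.0]
gripper_width: 0.5
gripper_force: 30.0
```

Emit:
move_arm(targets="0 0 -0.08 0;0 0 0 0;0 0 0 0")

```text
time_s: 37.62
tcp_pos: [0.5737, -0.0586, 0.0291]
ee_rot: [[0.139, -0.99, 0.0], [-0.99, -0.139, 0.0], [0.0, -0.0, -1.0]]
wrist_force: [-0.0, 0.2, -1.2]
gripper_width: 0.498
gripper_force: 30.0
```

Emit:
move_arm(targets="0 0 0 0;0 0 0 0;0 0 0 0;0 0 0 0;0 0 0 0;0 0 0 0", gripper=56)

```text
time_s: 38.12
tcp_pos: [0.5736, -0.0586, 0.0291]
ee_rot: [[0.139, -0.99, 0.0], [-0.99, -0.139, -0.0], [0.0, -0.0, -1.0]]
wrist_force: [-0.1, -0.5, 0.1]
gripper_width: 0.639
gripper_force: 0.0
```

Emit:
move_arm(targets="0 0 0.4 0;0 0 0.7 0;0 0 0.8 0;0 0 0.9 0;0 0 0.9 0;0 0 0.9 0;0 0 0.9 0;0 0 0.9 0;0 0 0.9 0;0 0 0 0")

```text
time_s: 38.95
tcp_pos: [0.5763, -0.0588, 0.218]
ee_rot: [[0.14, -0.99, 0.011], [-0.99, -0.14, -0.0], [0.002, -0.011, -1.0]]
wrist_force: [0.9, -0.9, 0.7]
gripper_width: 0.646
gripper_force: 0.0
```

Emit:
move_arm(targets="-0.15 -1 0 0;-0.15 -1 0 0;-0.15 -1 0 0;-0.15 -1 0 0;-0.15 -1 0 0;-0.15 -1 0 0;-0.15 -1 0 0;-0.15 -1 0 0;-0.15 -1 0 0;-0.15 -1 0 0", gripper=66)

```text
time_s: 39.78
tcp_pos: [0.5354, -0.3097, 0.2118]
ee_rot: [[0.139, -0.99, -0.0], [-0.99, -0.139, 0.0], [-0.0, 0.0, -1.0]]
wrist_force: [-0.2, 0.6, 0.3]
gripper_width: 0.756
gripper_force: 0.0
```

Emit:
move_arm(targets="-0.15 -1 0 0;-0.15 -1 0 0;-0.15 -1 0 0;0 -0.6 0 0;0 0 0 0;0 0 0 0")

```text
time_s: 40.28
tcp_pos: [0.5245, -0.3988, 0.2111]
ee_rot: [[0.138, -0.99, -0.001], [-0.99, -0.138, 0.001], [-0.001, 0.0, -1.0]]
wrist_force: [0.5, -0.4, -0.2]
gripper_width: 0.754
gripper_force: 0.0
```

```bash
python3 wr.py
```

```text
tcp [ 0.5245 -0.3988  0.2111] yaw -82.1 w 65.6
W (np.int32(262), array([10.2, 10.4]), array([ 0.8625, -0.5319,  0.035 ]))
W (np.int32(200), array([11.6, 28.3]), array([ 0.8626, -0.5147,  0.035 ]))
W (np.int32(208), array([ 36.3, 150.2]), array([ 0.8491, -0.3875,  0.035 ]))
W (np.int32(1703), array([316.4, 174.6]), array([ 0.5269, -0.4026,  0.035 ]))
W (np.int32(150), array([ 46.8, 199.8]), array([ 0.844 , -0.3278,  0.035 ]))
W (np.int32(749), array([ 17.9, 264.8]), array([ 0.8982, -0.2298,  0.035 ]))
T (np.int32(152), array([298.9, 170. ]), array([ 0.6555, -0.0489,  0.035 ]))
T (np.int32(155), array([302.1, 195.1]), array([ 0.571, -0.058,  0.035]))
T (np.int32(208), array([403.9, 206.7]), array([ 0.5249, -0.3969,  0.035 ]))
T (np.int32(67), array([284.8, 238. ]), array([0.4291, 0.0021, 0.035 ]))
```

Two are in the box. The third is at (0.525,-0.401).

Emit:
move_arm(targets="0.05 -0.1 -0.8 0;0 0 -1 0;0 0 -1 0;0 0 -1 0;0 0 -1 0;0 0 -1 0;0 0 -0.9 0;0 0 -0.5 0;0 0 -0.25 0;0 0 0 0")

```text
time_s: 41.22
tcp_pos: [0.5259, -0.4002, 0.0243]
ee_rot: [[0.14, -0.99, -0.002], [-0.99, -0.14, 0.001], [-0.001, 0.002, -1.0]]
wrist_force: [0.0, -0.9, -0.1]
gripper_width: 0.757
gripper_force: 0.0
```

Emit:
move_arm(targets="0 0 0 0;0 0 0 0;0 0 0 0;0 0 0 0;0 0 0 0;0 0 0 0;0 0 0 0;0 0 0 0;0 0 0 0;0 0 0 0", gripper=0)

```text
time_s: 42.05
tcp_pos: [0.5266, -0.4014, 0.0264]
ee_rot: [[0.139, -0.99, 0.001], [-0.99, -0.139, -0.001], [0.001, -0.001, -1.0]]
wrist_force: [-0.8, 0.7, 5.9]
gripper_width: 0.499
gripper_force: 30.0
```

Emit:
move_arm(targets="0 0 0.3 0;0 0 0.7 0;0 0 1 0;0 0 1 0;0 0 1 0;0 0 1 0;0 0 1 0;0 0 1 0;0 0 0.5 0;0 0 0 0")

```text
time_s: 42.88
tcp_pos: [0.5272, -0.402, 0.2166]
ee_rot: [[0.139, -0.99, 0.006], [-0.99, -0.139, -0.003], [0.004, -0.005, -1.0]]
wrist_force: [0.2, 0.2, -0.3]
gripper_width: 0.499
gripper_force: 30.0
```

Emit:
move_arm(targets="0.1 0.7 0 0;0.1 1 0 0;0.1 1 0 0;0.1 1 0 0;0.1 1 0 0;0.1 1 0 0;0.1 1 0 0;0.1 1 0 0;0.1 1 0 0;0.1 1 0 0")

```text
time_s: 43.72
tcp_pos: [0.5498, -0.1572, 0.2108]
ee_rot: [[0.138, -0.99, -0.004], [-0.99, -0.138, 0.001], [-0.001, 0.003, -1.0]]
wrist_force: [1.2, -0.3, -0.3]
gripper_width: 0.495
gripper_force: 30.0
```

Emit:
move_arm(targets="0.1 1 0 0;0.1 1 0 0;0.1 1 0 0;0.1 1 0 0;0 1 0 0;0 1 0 0;0 1 0 0;0 0.5 0 0;0 0 0 0;0 0 0 0")

```text
time_s: 44.55
tcp_pos: [0.5603, 0.0291, 0.2116]
ee_rot: [[0.14, -0.99, -0.002], [-0.99, -0.14, -0.001], [0.0, 0.003, -1.0]]
wrist_force: [0.1, -0.1, -1.2]
gripper_width: 0.495
gripper_force: 30.0
```

Emit:
move_arm(targets="0 0 -0.5 0;0 0 -0.8 0;0 0 -0.8 0;0 0 -0.8 0;0 0 -0.8 0;0 0 -0.8 0;0 0 -0.8 0;0 0 -0.6 0;0 0 -0.4 0;0 0 0 0")

```text
time_s: 45.38
tcp_pos: [0.5592, 0.0274, 0.0527]
ee_rot: [[0.137, -0.991, -0.005], [-0.991, -0.137, -0.001], [0.001, 0.006, -1.0]]
wrist_force: [0.7, -0.0, -1.4]
gripper_width: 0.499
gripper_force: 30.0
```

Emit:
move_arm(targets="0 0 -0.3 0;0 0 -0.3 0;0 0 -0.2 0;0 0 -0.1 0;0 0 0 0;0 0 0 0")

```text
time_s: 45.88
tcp_pos: [0.5612, 0.029, 0.033]
ee_rot: [[0.139, -0.99, 0.0], [-0.99, -0.139, -0.0], [0.0, -0.0, -1.0]]
wrist_force: [0.7, 0.2, -0.4]
gripper_width: 0.493
gripper_force: 30.0
```

Emit:
move_arm(targets="0 0 -0.08 0;0 0 -0.06 0;0 0 0 0;0 0 0 0")

```text
time_s: 46.22
tcp_pos: [0.5613, 0.029, 0.0295]
ee_rot: [[0.139, -0.99, 0.001], [-0.99, -0.139, 0.0], [-0.0, -0.001, -1.0]]
wrist_force: [0.6, -0.1, -1.8]
gripper_width: 0.498
gripper_force: 30.0
```

Emit:
move_arm(targets="0 0 0 0;0 0 0 0;0 0 0 0;0 0 0 0;0 0 0 0;0 0 0 0", gripper=56)

```text
time_s: 46.72
tcp_pos: [0.5611, 0.0289, 0.0293]
ee_rot: [[0.139, -0.99, 0.0], [-0.99, -0.139, -0.0], [0.0, -0.0, -1.0]]
wrist_force: [0.9, 0.3, -0.2]
gripper_width: 0.634
gripper_force: 0.0
```

Emit:
move_arm(targets="0 0 0.4 0;0 0 0.7 0;0 0 0.8 0;0 0 0.9 0;0 0 0.9 0;0 0 0.9 0;0 0 0.9 0;0 0 0.9 0;0 0 0.9 0;0 0 0 0")

```text
time_s: 47.55
tcp_pos: [0.5638, 0.0292, 0.2181]
ee_rot: [[0.14, -0.99, 0.011], [-0.99, -0.14, 0.002], [-0.0, -0.011, -1.0]]
wrist_force: [0.7, 0.7, 1.0]
gripper_width: 0.644
gripper_force: 0.0
```

Emit:
move_arm(targets="-1 0 0 0.7;-1 0 0 0.7;-1 0 0 0.7;-1 0 0 0.7;-0.5 0 0 0.7;0 0 0 0.7;0 0 0 0", gripper=0)

```text
time_s: 48.13
tcp_pos: [0.4477, 0.0288, 0.2125]
ee_rot: [[0.486, -0.874, 0.001], [-0.874, -0.486, 0.001], [0.0, -0.001, -1.0]]
wrist_force: [0.1, -0.4, -0.3]
gripper_width: 0.2
gripper_force: 0.0
```

```bash
python3 wr.py | grep T; python3 - <<'E'
from h import *
c=capture("top"); t=c["image"]; print(sense()["joints"].round(1))
h=cv2.cvtColor(t,cv2.COLOR_BGR2HSV); m=(cv2.inRange(h,(0,170,90),(4,255,255))|cv2.inRange(h,(172,170,90),(180,255,255)))
m[:130]=0;m[190:]=0;m[:,:210]=0;m[:,290:]=0
n,l,st,ce=cv2.connectedComponentsWithStats(m)
for i in range(1,n): print(st[i],ce[i],at(c,[ce[i]],.15))
cv2.imwrite("pics/fin.png",np.hstack([cv2.resize(t[130:230,220:340],None,fx=3.3,fy=3.3,interpolation=cv2.INTER_CUBIC),cv2.resize(capture("scene")["image"][150:270,290:433],None,fx=2.75,fy=2.75,interpolation=cv2.INTER_CUBIC)[:330]]))
E
```

```text
T (np.int32(156), array([298.9, 170.2]), array([ 0.6549, -0.0489,  0.035 ]))
T (np.int32(162), array([302. , 195.2]), array([ 0.5705, -0.0574,  0.035 ]))
T (np.int32(152), array([276.4, 199. ]), array([0.5594, 0.0281, 0.035 ]))
[ 24.5   5.2 -23.8   0.  -60.9   4.4]
[233 150   6   7  29] [235.31034483 152.79310345] [[0.69559841 0.14180116 0.15      ]]
```

View pics/fin.png

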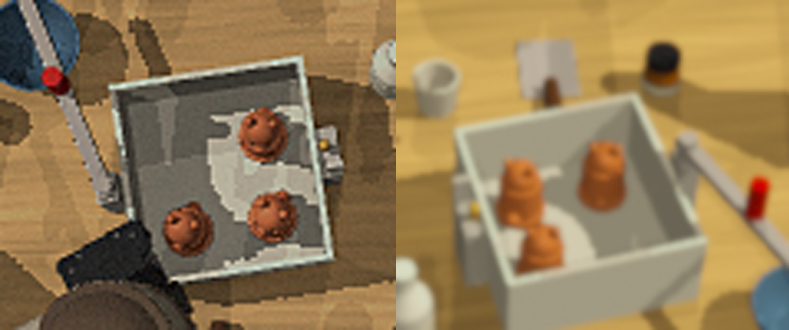

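All three rabbits stand in the box at (0.655,-0.049), (0.571,-0.058) and (0.560,0.028). The keeper knob is at about (0.695,0.141), keeper ≈1.81 rad. I'll straddle the knob loosely and sweep it round.

Emit:
move_arm(targets="0.4 0.2 0 1;0.6 0.3 0 1;0.6 0.3 0 1;0.6 0.3 0 1;0.6 0.3 0 1;0.6 0.3 0 1;0.6 0.3 0 1;0.6 0.3 0 1;0.6 0.3 0 1;0.6 0.3 0 1", gripper=42)

```text
time_s: 49.17
tcp_pos: [0.5946, 0.1016, 0.2111]
ee_rot: [[0.982, -0.188, -0.001], [-0.188, -0.982, -0.0], [-0.001, 0.001, -1.0]]
wrist_force: [-1.4, -0.6, -0.3]
gripper_width: 0.477
gripper_force: 0.0
```

Emit:
move_arm(targets="0.6 0.3 0 1;0.6 0.3 0 1;0.6 0.3 0 1;0.6 0.2 0 1;0.6 0.2 0 1;0.6 0.2 0 1;0.5 0.1 0 0.5;0 0 0 0;0 0 0 0")

```text
time_s: 49.92
tcp_pos: [0.6963, 0.1412, 0.2102]
ee_rot: [[0.931, 0.364, -0.002], [0.364, -0.931, -0.001], [-0.002, -0.0, -1.0]]
wrist_force: [-1.0, -0.1, -0.1]
gripper_width: 0.482
gripper_force: 0.0
```

```bash
python3 - <<'E'
from wr import *
c,W=wrist()
h=cv2.cvtColor(c["image"],cv2.COLOR_BGR2HSV); m=(cv2.inRange(h,(0,170,80),(4,255,255))|cv2.inRange(h,(172,170,80),(180,255,255)))
n,l,st,ce=cv2.connectedComponentsWithStats(m)
for i in range(1,n):
    if st[i,4]>100: print(st[i],ce[i],at(c,[ce[i]],.145,W))
E
```

```text
tcp [0.6963 0.1412 0.2102] yaw 21.4 w 42.0
W (np.int32(10887), array([465. ,  71.3]), array([0.857 , 0.0419, 0.035 ]))
W (np.int32(3365), array([611.1,  47.7]), array([ 0.9395, -0.0921,  0.035 ]))
W (np.int32(1089), array([135.9, 204.9]), array([0.5864, 0.3304, 0.035 ]))
W (np.int32(668), array([443.7, 245. ]), array([ 0.6732, -0.032 ,  0.035 ]))
W (np.int32(522), array([360.5, 320.1]), array([0.5346, 0.018 , 0.035 ]))
[307 192  24  37 724] [318.38535912 210.49309392] [[0.69662748 0.14167355 0.145     ]]
```

Emit:
move_arm(targets="0 0 -0.7 0;0 0 -0.9 0;0 0 -0.9 0;0 0 -0.6 0;0 0 -0.3 0;0 0 0 0")

```text
time_s: 50.47
tcp_pos: [0.6945, 0.1408, 0.1248]
ee_rot: [[0.931, 0.366, -0.004], [0.366, -0.931, -0.001], [-0.004, -0.0, -1.0]]
wrist_force: [0.4, 0.7, -1.7]
gripper_width: 0.479
gripper_force: 0.0
```

Emit:
move_arm(targets="0.12 -0.35 0 -1;0.09 -0.36 0 -1;0.06 -0.365 0 -1;0.03 -0.37 0 -1;-0.01 -0.37 0 -1;-0.04 -0.37 0 -1;-0.07 -0.36 0 -1;-0.1 -0.36 0 -1;0 0 0 0")

```text
time_s: 51.22
tcp_pos: [0.6983, 0.0675, 0.1288]
ee_rot: [[0.947, -0.321, 0.002], [-0.321, -0.947, 0.0], [0.002, -0.001, -1.0]]
wrist_force: [-0.7, 0.3, 0.1]
gripper_width: 0.486
gripper_force: 0.0
```

Emit:
move_arm(targets="-0.13 -0.345 0 -1;-0.16 -0.33 0 -1;-0.19 -0.32 0 -1;-0.22 -0.3 0 -1;-0.24 -0.28 0 -1;-0.27 -0.26 0 -1;-0.29 -0.23 0 -1;-0.31 -0.21 0 -1;-0.32 -0.18 0 -1;0 0 0 0")

```text
time_s: 52.05
tcp_pos: [0.6444, 0.0071, 0.1284]
ee_rot: [[0.446, -0.895, 0.002], [-0.895, -0.446, 0.0], [0.0, -0.001, -1.0]]
wrist_force: [-0.7, 0.6, -0.4]
gripper_width: 0.484
gripper_force: 0.0
```

```bash
python3 - <<'E'
from h import *
for n,z in(("top",.157),("scene",.145)):
    c=capture(n);h=cv2.cvtColor(c["image"],cv2.COLOR_BGR2HSV); m=(cv2.inRange(h,(0,170,90),(4,255,255))|cv2.inRange(h,(172,170,90),(180,255,255)))
    k,l,st,ce=cv2.connectedComponentsWithStats(m)
    for i in range(1,k):
        p=at(c,[ce[i]],z)[0]
        if st[i,4]>8 and .5<p[0]<.75 and -.1<p[1]<.2: print(n,st[i],p,np.degrees(np.arctan2(p[1]-.1011,p[0]-.5945)))
E
```

```text
scene [364 213   3   9  20] [0.67123744 0.00538039 0.145     ] -51.28120255407417
```

Emit:
move_arm(targets="-0.34 -0.15 0 -1;-0.35 -0.12 0 -1;-0.36 -0.09 0 -1;-0.37 -0.06 0 -0.7;0 0 0 0;-0.2 -0.02 0 0;-0.2 -0.01 0 0;0 0 0 0;0 0 0 0")

```text
time_s: 52.9
tcp_pos: [0.6016, -0.0034, 0.1276]
ee_rot: [[0.142, -0.99, 0.004], [-0.99, -0.142, 0.0], [0.0, -0.004, -1.0]]
wrist_force: [5.2, 0.1, -0.9]
gripper_width: 0.481
gripper_force: 2.4
```

```bash
cat > k.py <<'E'
from h import *
for n,z in(("top",.157),("scene",.145)):
    c=capture(n);h=cv2.cvtColor(c["image"],cv2.COLOR_BGR2HSV); m=(cv2.inRange(h,(0,170,90),(4,255,255))|cv2.inRange(h,(172,170,90),(180,255,255)))
    k,l,st,ce=cv2.connectedComponentsWithStats(m)
    for i in range(1,k):
        p=at(c,[ce[i]],z)[0]
        if st[i,4]>8 and .5<p[0]<.75 and -.1<p[1]<.2: print(n,st[i],p,"angle from shut",np.degrees(np.arctan2(p[1]-.1011,p[0]-.5945))+82.3)
E
python3 k.py
```

Emit:
move_arm(targets="-0.15 -0.02 0 0;-0.15 -0.02 0 0;0 0 0 0;0 0 0 0")

```text
time_s: 53.33
tcp_pos: [0.6012, -0.0034, 0.1276]
ee_rot: [[0.142, -0.99, 0.02], [-0.99, -0.142, 0.003], [0.0, -0.02, -1.0]]
wrist_force: [23.2, -2.0, -12.3]
gripper_width: 0.485
gripper_force: 10.8
```

Emit:
move_arm(targets="-0.15 -0.02 0 0;0 0 0 0;0 0 0 0")

```text
time_s: 53.58
tcp_pos: [0.601, -0.0034, 0.1276]
ee_rot: [[0.142, -0.989, 0.028], [-0.99, -0.142, 0.004], [0.0, -0.028, -1.0]]
wrist_force: [30.6, -3.2, -18.7]
gripper_width: 0.488
gripper_force: 15.1
```

It is at the hard stop (30 N, no movement), so the keeper has snapped home. Backing off, rising and checking.

Emit:
move_arm(targets="0.3 0.04 0 0;0.3 0.04 0 0;0.15 0.02 0 0;0 0 0 0;0 0 0 0;0 0 0.6 0;0 0 1 0;0 0 1 0;0 0 1 0;0 0 0.6 0")

```text
time_s: 54.42
tcp_pos: [0.6067, -0.0029, 0.235]
ee_rot: [[0.14, -0.99, 0.003], [-0.99, -0.14, 0.0], [0.0, -0.003, -1.0]]
wrist_force: [0.5, -0.6, 0.2]
gripper_width: 0.485
gripper_force: 0.0
```

Emit:
move_arm(targets="-1 0 0 0;-1 0 0 0;-1 0 0 0;-1 0 0 0;-1 0 0 0;-1 0 0 0;-0.6 0 0 0;0 0 0 0;0 0 0 0")

```text
time_s: 55.17
tcp_pos: [0.4408, -0.003, 0.2323]
ee_rot: [[0.14, -0.99, 0.001], [-0.99, -0.14, 0.0], [-0.0, -0.001, -1.0]]
wrist_force: [-0.9, 1.2, 0.2]
gripper_width: 0.486
gripper_force: 0.0
```

```bash
python3 k.py; python3 wr.py; python3 - <<'E'
from lidfit import *
from f2 import *
a=bluecorners(capture("scene"));b=bluecorners(capture("top"));print(a.tolist(),b.tolist())
# keeper bar tip edges: expected tip of shut bar in top view
c=capture("top");al=np.radians(-82.3)
for d in(0,3,6):
    w=al+np.radians(d); print(d,pix(c,[.5945+.105*np.cos(w),.1011+.105*np.sin(w),.157])[0].round(1),pix(c,[.5945+.226*np.cos(w),.1011+.226*np.sin(w),.114])[0].round(1))
E
```

```text
top [280 176   6   6  27] [ 0.61088351 -0.0024472   0.157     ] angle from shut 1.2909557345889056
scene [356 196   7  15  72] [ 0.61995599 -0.00210208  0.145     ] angle from shut 6.156075541444395
tcp [ 0.4421 -0.0028  0.232 ] yaw -82.0 w 41.8
W (np.int32(903), array([155. , 109.3]), array([ 0.6372, -0.0519,  0.035 ]))
W (np.int32(1812), array([211.9, 112.4]), array([ 0.5719, -0.057 ,  0.035 ]))
W (np.int32(539), array([114. , 112.1]), array([ 0.6856, -0.0427,  0.035 ]))
W (np.int32(1683), array([218.2, 186.3]), array([0.5607, 0.0295, 0.035 ]))
W (np.int32(500), array([326.6, 176.2]), array([ 0.4318, -0.0015,  0.035 ]))
W (np.int32(1069), array([  5.8, 244.9]), array([0.8509, 0.1538, 0.035 ]))
T (np.int32(139), array([298.8, 169.4]), array([ 0.6577, -0.0485,  0.035 ]))
T (np.int32(153), array([301.7, 195.4]), array([ 0.5698, -0.0567,  0.035 ]))
T (np.int32(71), array([275.8, 195.6]), array([0.5708, 0.0302, 0.035 ]))
[[441, 138], [435, 206], [496, 207], [504, 139]] [[132, 228], [163, 223], [168, 234], [194, 237], [215, 205], [163, 197]]
0 [282.7 179.6] [321.7 175.4]
3 [282.3 177.9] [321.  171.8]
6 [281.9 176.1] [320.1 168.2]
```

```bash
python3 - <<'E'
from h import *
c=capture("top"); g=cv2.cvtColor(c["image"],cv2.COLOR_BGR2HSV)[...,2].astype(np.float32)
H=np.array([.596,.1015]);al=np.radians(-82.3);u=np.array([np.cos(al),np.sin(al)]);v=np.array([-u[1],u[0]])
offs=np.arange(-24,25,2)
for r in(30,60,80,130,150,170,190,205,218):
    P=[np.r_[H+u*r/1e3+v*o/1e3,.114] for o in offs]; q=pix(c,P).astype(np.float32)
    print(r,cv2.remap(g,q[:,0].reshape(1,-1),q[:,1].reshape(1,-1),cv2.INTER_LINEAR)[0].astype(int).tolist())
E
```

```text
30 [54, 59, 62, 60, 59, 59, 59, 57, 53, 124, 174, 161, 152, 146, 153, 135, 90, 65, 50, 52, 54, 56, 58, 60, 59]
60 [109, 108, 111, 112, 111, 111, 107, 88, 98, 128, 137, 139, 136, 137, 140, 140, 123, 103, 111, 109, 94, 92, 93, 92, 91]
80 [108, 110, 111, 112, 112, 111, 108, 98, 108, 137, 139, 139, 140, 139, 140, 145, 132, 107, 112, 110, 98, 93, 92, 94, 95]
130 [169, 169, 170, 171, 171, 172, 180, 161, 87, 72, 79, 78, 77, 75, 116, 141, 129, 153, 190, 176, 171, 173, 170, 169, 172]
150 [173, 172, 171, 170, 172, 175, 182, 158, 58, 78, 142, 141, 143, 144, 142, 124, 69, 91, 142, 149, 140, 102, 115, 139, 149]
170 [185, 183, 182, 182, 184, 187, 194, 178, 91, 92, 139, 139, 139, 139, 145, 134, 69, 60, 85, 94, 100, 97, 79, 64, 65]
190 [171, 172, 173, 174, 177, 180, 133, 92, 66, 92, 145, 139, 136, 137, 141, 135, 82, 75, 95, 96, 95, 91, 93, 96, 94]
205 [182, 191, 198, 164, 111, 118, 107, 72, 111, 159, 157, 155, 154, 150, 149, 151, 172, 190, 180, 176, 174, 183, 192, 191, 188]
218 [106, 103, 81, 57, 147, 195, 189, 108, 62, 140, 165, 154, 154, 153, 150, 132, 119, 131, 145, 159, 159, 162, 169, 142, 103]
```

The bar lies along the shut direction within about 0.2° at all radii, the lid's pose is unchanged and the gripper is clear. Handing in.

```bash
python3 -c "
from station import *
print(finish_job())"
```

```text
the job is handed in; nothing more can be done
None
```

I handed the job in at about 55 s; the hand-in call returned no verdict. By my camera measurements, the lid leans on the rest, all three terracotta rabbits stand in the box and the keeper bar is fully shut.

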